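Vent the vacuum desiccator and lay out the cast blocks with a scale for a photograph

TASK

Let the air into the vacuum desiccator by turning the red tap on its lid, then lift the lid off and stand it aside on the worktop. Set every cast block upright on the grey photo board and lay the straightedge flat on the board, flush along a long side of the yellow control block and reaching past both its ends, as the scale. Finally put the lid back fully home on the emptied desiccator and shut the tap again, leaving the brown bottle and the yellow-lidded cup undisturbed.

Things in the scene. Friction and masses are not known exactly. Their poses are not given: they have to be found in the camera images.
- chamber: Base of the vacuum desiccator, fixed: grey plate 200 x 124 x 8 mm, long side along x; origin: centre of the underside, floor and lid seat at z = 8 mm. On it a black ridge, 164 x 88 mm outside, 4 mm wide, top at z = 12 mm, inside which the blocks stand; at x = -66 mm (under the tap) a fixed blue cassette 22 x 78 mm, top at z = 52 mm
- lid: Loose clear box lid, open below, 184 x 108 mm, 60 mm tall, walls 5 mm, 0.45 kg; origin: centre of the rim's underside, x along its length. Seated: origin 8 mm above the chamber's, axes alike, inner walls 5 mm clear of the ridge. Held down until the tap is turned about 1 rad, then lifts off (60 mm clears all). Goes back with the tap still open, tap over the cassette. Clear worktop for it round (0.45, -0.08)
- lid_handle (a point): Grip point of the lid's black handle, at lid x = 14, y = 0, z = 80 mm: an upright web 48 mm long (along lid x) and 14 mm thick (lid y), from the roof at z = 60 to 92 mm, with a 52 x 24 mm cap 7 mm thick on top (z = 92 to 99 mm) that overhangs the web
- vent_tap (a joint): Angle of the red tap on the lid, 0 to 1.4 rad, axis vertical; 0 = shut (its bar lies across the lid, along lid y), grows counter-clockwise seen from above; 1.4 = fully open (bar nearly along the lid, in line with the brass nozzle). Stays where left (friction 0.04 N m). Starts at 0 to 0.2
- tap_grip (a point): Grip point on the tap's axis, at lid x = -66 mm, y = 0, z = 84 mm; turns with the tap. The bar is 48 mm long (point y), 12 mm thick (point x) and reaches from z = 72 to 98 mm of the lid
- control_block: Yellow cast control block with a dark inset on top, always present, 60 x 36 x 30 mm (x, y, z), about 120 g; origin at the centre of the underside, x along its 60 mm length, z up. Starts upright under the lid, its length across the chamber (along chamber y), in a row with the others, sides about 7 mm apart
- block_a: White cast block with a copper inset on top, 60 x 36 x 30 mm (x, y, z), about 120 g; origin at the centre of the underside, x along its 60 mm length, z up. Starts upright under the lid, its length across the chamber (along chamber y), in a row with the others, sides about 7 mm apart. None if absent
- block_b: White cast block like block_a, 60 x 36 x 30 mm (x, y, z), about 120 g; origin at the centre of the underside, x along its 60 mm length, z up. Starts upright under the lid, its length across the chamber (along chamber y), in a row with the others, sides about 7 mm apart. None if absent
- photo_board: Grey photo board fixed on the worktop, 250 x 140 x 4 mm (x, y, z); origin at the centre of the underside, top at z = 4 mm, long side along its x
- straightedge: Loose aluminium straightedge 160 x 40 x 5 mm, 160 g, at first flat on the clear worktop beyond the photo board (larger y); origin at the centre of the underside, x along its 160 mm length, z up. In the middle stands a black handle 40 mm long (x), 16 mm wide (y), from z = 5 to 31 mm. Both long edges are straight
- stain_bottle_1: Bystander: brown stain bottle 48 mm across, 104 mm tall; origin under its centre
- sample_cup_1: Bystander: cup with a yellow lid, 59 mm across, 66 mm tall; origin under its centre

How it is judged:
By the outcome, as a careful person would: the job done as asked, in the order asked, and still so for the second after the job is handed in, with the robot touching nothing.
Of block_a, block_b only 1 to 2 are there at a start; the rules pass over those that are not, and their reading is None.
At some moment in a run one of straightedge, control_block may be knocked a few centimetres aside while the robot is not near it.
Once in a run the grip may slacken for a moment while it holds something.
It also fails if it takes over 210 s, if anything falls off the work surface, if the arm or the gripper's body presses on something with over 40 N, if the wrist force passes 120 N, or if a joint passes its speed limit or range.

ROBOT

A 7-joint arm with a two-finger parallel gripper is mounted at the origin on a cart in front of the work surface, level with it; the furniture and walls round the work are solid. World frame = base frame: x ahead of the robot, y to its left, z up, the work surface at z = 0. Lengths are in m, angles in rad, forces in N, time in s.
With the tool pointing down it reaches from about 0.4 to 0.85 m from the base axis. Payload 10.4 kg.
Tool frame: the origin (TCP) lies on the centre line of the jaws, within the pads' length; the fingertips stand 11 mm ahead of it and the grasp point (between the pads) lies 8 mm behind it (manip.finger_overhang is the distance from the TCP to the fingertips, in m); z points along the fingers, y is the line along which they close (so a half turn about z gives the same grasp; the last joint's range is limited). The gripper opens to 85 mm and grips with 20 to 120 N. Pads are 22 mm wide; open, the fingers measure 114 mm over their backs; the gripper's body (76 mm by 85 mm) begins 54 mm behind the grasp point. The pads swing forward as they close: fully open they stand 13 mm farther back than shut.
Start: joints at [-1.354, 0.332, -0.065, 1.46, 0.022, 1.35, -0.088], TCP at [0.148, 0.607, 0.242] pointing down, gripper open.
Joint ranges: [-2.6, 2.6], [-0.5, 2.12], [-1.47, 1.34], [0.16, 2.42], [-1.27, 4.41], [0.06, 2.06], [-2.6, 2.6]. Speed limits (rad/s): [2.22, 2.22, 2.79, 2.79, 3.14, 3.14, 3.14].

INTERFACE

Orientations are given as a unit quaternion [x, y, z, w].
In Python, from workcell import manip, imaging, workorder gives the robot as it stands.
- The arm moves only by the tool jog_arm, never from a script. Its argument "deltas" is a list of rows, each an object with "gripper": the opening, from 0 (shut) to 1 (fully open); "offset": the shift along the tool's x, y, z in m, a list of three; "rotation": the turn, a rotation vector about the tool's x, y, z in degrees, a list of three. In form: [{"gripper": gripper, "offset": [tx, ty, tz], "rotation": [ax, ay, az]}, ...]. A call has 1 to 20 rows; each row shifts and turns the commanded pose from where the row before left it, along the tool's axes as they then stand; what a row does not reach is not made up. A row lasts 1/10 s, in which the tool goes at most 50 mm and 8.59 degrees, less where a joint would pass 70% of its speed; a pose out of reach is approached as far as the arm can. A call with a gripper value outside its range is refused whole. The fingers move at their own pace and stop on an object; "newtons" is the grip in N (left out, the last holds). Time passes only in rows, so rows that do not move let the fingers close. It gives the time, the measured TCP pose, the force, the opening and the grip force at its end, in the units of the state.
- manip.get_obs(): the state, without advancing time (a new reading comes with each control period).
- imaging.camera(name): name is "scene" or "top"; returns the picture (400x640x3 uint8, blue, green, red); there is no depth.
- imaging.camera_model(name): a dict with "camera_matrix" (3x3 intrinsics, pixels), "world_to_cam" (4x4, takes a point from world to camera coordinates). Camera axes: x right, y up, looking along -z (the intrinsics and any distortion apply to the point x, -y, -z); pixel columns grow to the right and rows downward; lengths in m; the calibration is good to about 2 mm. A picture is of the moment at which its call begins. camera_model takes no time and is no camera call.
- workorder.hand_in(): hands the job in; it is judged then, once.
The state is a dict: "clock": time; "joint_pos": joint angles; "joint_velocities": joint speeds; "tau": joint torques, N m; "position": TCP position; "ee_rot": TCP orientation; "ft_force": force on the tool from outside, world axes, zero at the start; "torque": the same for the moment, N m; "grip_width": opening from 0.0 (shut) to 1.0 (fully open); "grasp_force": force on a finger pad.
Only numpy, scipy, OpenCV 4.12 (cv2) and the standard library are available. Lean on these libraries where they do the work, as an engineer would, in place of code of your own. Each camera call takes 0.05 s, during which the arm holds its last target. There are 200 camera calls.

## Working session

There is one attempt and no reset: what is moved stays moved. The work goes in short steps, Python scripts to look and compute and a tool call to move; the robot and the scene stay as the last step left them, time stands still between calls to the robot, and variables do not carry over. Pictures are saved under pics/ and viewed, at most 14 in all, crops included, and the job is handed in when it is done.

Besides the shell and the picture viewer there is one more tool, called after "Request:" as a command line: name --argument value ..., lists and objects as JSON in quotes. jog_arm: Moves the arm, as the interface text tells. Its arguments: {"type":"object","properties":{"deltas":{"type":"array","items":{"type":"object","properties":{"gripper":{"type":"number"},"offset":{"type":"array","items":{"type":"number"}},"rotation":{"type":"array","items":{"type":"number"}}}}},"newtons":{"type":"number"}},"required":["deltas"]}

```bash
ls; mkdir -p pics; python3 - <<'E'
from workcell import manip, imaging, workorder
import cv2, numpy as np
o=manip.get_obs(); print(o, manip.finger_overhang)
for n in("scene","top"):
    cv2.imwrite(f"pics/{n}0.png",imaging.camera(n)); m=imaging.camera_model(n); print(m)
E
```

```text
pics
{'clock': 0.0, 'joint_pos': array([-1.35360573,  0.33289601, -0.06467457,  1.46096677,  0.02161064,
        1.34989258, -0.08852816]), 'joint_velocities': array([-0.0004611 ,  0.00112041,  0.0009058 , -0.002199  , -0.00043349,
       -0.00199805,  0.00245901]), 'tau': array([-5.40844468e-06, -6.25468898e+01,  4.89583611e-02, -3.91598010e+01,
        1.62227161e-02,  1.01906681e-02,  2.57187236e-05]), 'position': array([0.14837259, 0.6067536 , 0.24148864]), 'ee_rot': array([ 1.19622292e-01,  9.92819203e-01, -7.32180907e-04, -4.44141111e-05]), 'ft_force': array([-0.06596314, -0.6491633 ,  0.31975819]), 'torque': array([ 0.00217942, -0.01598158, -0.02891086]), 'grasp_force': 0.0, 'grip_width': 0.9972977940642089} 0.011
{'camera_matrix': array([[401.79092489,   0.        , 318.74701258],
       [  0.        , 401.79092489, 196.74275192],
       [  0.        ,   0.        ,   1.        ]]), 'world_to_cam': array([[ 0.83291007, -0.55313991,  0.01723506, -0.27412833],
       [ 0.2665113 ,  0.4282138 ,  0.86348403, -0.35087437],
       [-0.48500777, -0.71461121,  0.50408163, -0.43233901],
       [ 0.        ,  0.        ,  0.        ,  1.        ]])}
{'camera_matrix': array([[362.60826583,   0.        , 317.31800827],
       [  0.        , 362.60826583, 202.85890125],
       [  0.        ,   0.        ,   1.        ]]), 'world_to_cam': array([[-1.54650245e-02, -9.99880185e-01,  6.69563027e-04,
         3.35614602e-01],
       [ 9.90161568e-01, -1.52215615e-02,  1.39098427e-01,
        -4.99347784e-01],
       [-1.39071569e-01,  2.81413615e-03,  9.90278334e-01,
        -8.77582194e-01],
       [ 0.00000000e+00,  0.00000000e+00,  0.00000000e+00,
         1.00000000e+00]])}
```

View pics/top0.png

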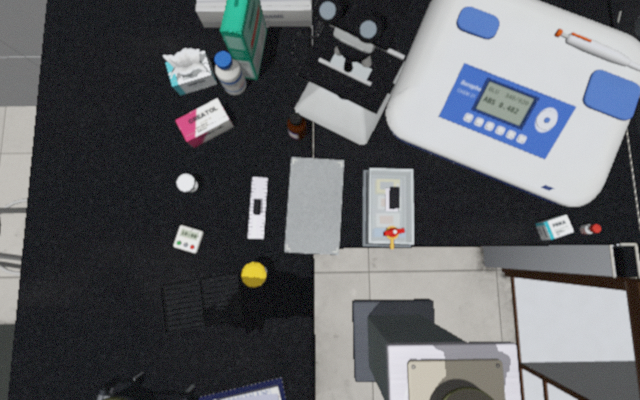

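View pics/scene0.png

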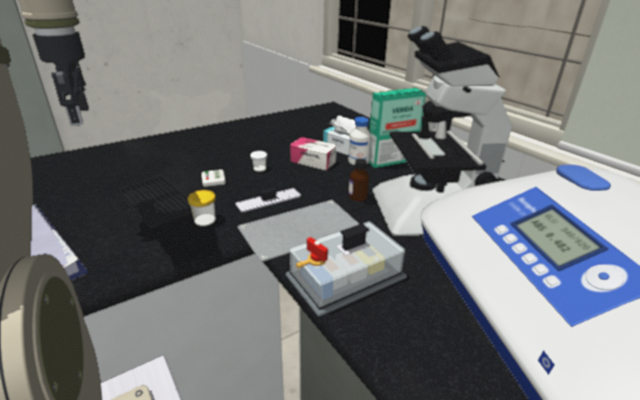

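The top view shows the chamber at (389,206) with its tap at (395,233), the board at (315,205), the straightedge at (258,207), the cup at (254,274) and the bottle at (297,127). The scene view confirms the tap is towards the robot, and shows the blocks in the lid.

```bash
cat > h.py <<'E'
from workcell import manip, imaging, workorder
import cv2, numpy as np
from scipy.spatial.transform import Rotation as R
def cast(n,uv,z):
    m=imaging.camera_model(n);K=m["camera_matrix"];T=m["world_to_cam"]
    uv=np.atleast_2d(np.float64(uv)); d=np.c_[(uv-K[:2,2])/K[0,0],np.ones(len(uv))]*[1,-1,-1]
    d=d@T[:3,:3]; c=-T[:3,:3].T@T[:3,3]
    return c+d*((z-c[2])/d[:,2])[:,None]
def proj(n,p):
    m=imaging.camera_model(n);K=m["camera_matrix"];T=m["world_to_cam"]
    q=(np.atleast_2d(p)@T[:3,:3].T+T[:3,3])*[1,-1,-1]; q=q@K.T; return q[:,:2]/q[:,2:]
def rect(n,mask,z,amin=20):
    "min-area rectangles of the mask's blobs, on plane z: centre, sizes, angle of long side (deg)"
    out=[]
    for c in cv2.findContours(mask.astype(np.uint8),cv2.RETR_EXTERNAL,cv2.CHAIN_APPROX_NONE)[0]:
        if cv2.contourArea(c)<amin: continue
        P=cast(n,c[:,0],z)[:,:2]; (cx,cy),(w,h),a=cv2.minAreaRect((P*1000).astype(np.float32))
        if h>w: w,h,a=h,w,a+90
        out.append((round(cx),round(cy),round(w),round(h),round((a+90)%180-90,1)))
    return out
def hsv(im,lo,hi,box=None):
    m=cv2.inRange(cv2.cvtColor(im,cv2.COLOR_BGR2HSV),lo,hi)>0
    if box: 
        k=np.zeros_like(m); x0,y0,x1,y1=box; k[y0:y1,x0:x1]=1; m&=k>0
    return m
E
python3 - <<'E'
from h import *
im=cv2.imread("pics/top0.png")
print("board",rect("top",hsv(im,(0,0,90),(180,60,255),(280,150,348,260)),.004,200))
print("edge",rect("top",hsv(im,(0,0,150),(180,60,255),(240,170,275,245)),.005,100))
print("edgehandle",rect("top",hsv(im,(0,0,0),(180,255,90),(251,190,265,222)),.031,10))
print("chamber",rect("top",hsv(im,(0,0,60),(180,255,255),(358,160,420,246)),.008,200))
print("lidhandle",rect("top",hsv(im,(0,0,0),(180,255,60),(378,178,405,220)),.107,10))
print("tap",rect("top",hsv(im,(0,120,120),(8,255,255),(370,215,415,250)),.106,10),rect("top",hsv(im,(172,120,120),(180,255,255),(370,215,415,250)),.106,10))
print("cup",rect("top",hsv(im,(20,120,120),(35,255,255),(235,255,275,295)),.066))
print("bottle",rect("top",hsv(im,(0,60,20),(20,255,255),(280,110,312,145)),.1))
cv2.imwrite("pics/c1.png",cv2.resize(im[150:260,235:425],None,fx=4,fy=4,interpolation=cv2.INTER_CUBIC))
E
```

```text
board [(502, 333, 275, 161, -0.9)]
edge [(500, 484, 161, 41, -3.5)]
edgehandle [(498, 480, 33, 15, 0.4)]
chamber [(498, 144, 205, 136, -1.9)]
lidhandle [(504, 151, 45, 16, -2.6)]
tap [(423, 154, 44, 16, 89.1)] []
cup [(333, 482, 57, 57, -44.9)]
bottle [(677, 375, 53, 46, -0.6)]
```

View pics/c1.png

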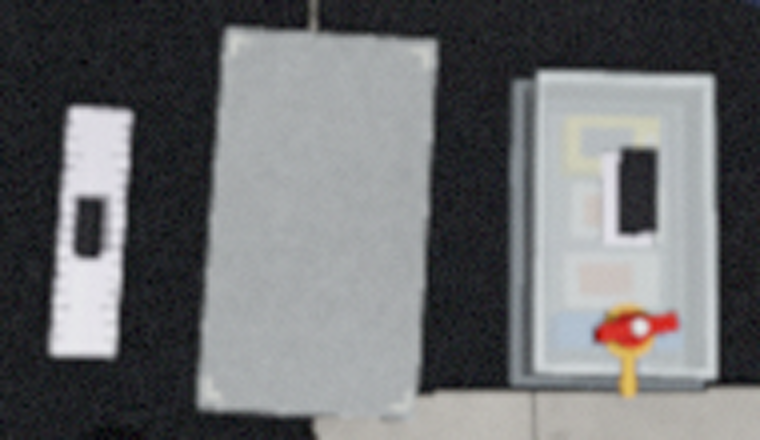

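The crop shows board corners at (225,30), (438,40), (197,410) and (410,415), and the lid roof from (535,72) to (717,378). There are three blocks: yellow at the far end, then two white. The tap bar is nearly across the lid, and straightedge ends are clear.

```bash
python3 - <<'E'
from h import *
np.set_printoptions(precision=4,suppress=True)
f=lambda a:np.array(a)/4+[235-.375,150-.375]
def q(name,a,z):
    P=cast("top",f(a),z)[:,:2]; print(name,"c",P.mean(0),"sides",np.linalg.norm(np.roll(P,-1,0)-P,axis=1)); 
    d=(P[0]-P[3])+(P[1]-P[2]); print("   ang x",np.degrees(np.arctan2(d[1],d[0])))
q("board",[(225,27),(438,39),(415,415),(197,410)],.004)
q("se",[(68,105),(133,109),(117,358),(48,356)],.005)
q("lidtop",[(535,71),(717,74),(717,380),(532,373)],.068)
print("handlecap",cast("top",f([(638,192)]),.107),"tap",cast("top",f([(637,327)]),.106))
print("tap ends",cast("top",f([(597,334),(679,321)]),.106))
print(cast("top",f([(510,80),(511,384),(720,384)]),.008))
print("yellow",cast("top",f([(612,145)]),.046), "white",cast("top",f([(605,210),(608,280)]),.046))
# scene view: handle/tap
im=cv2.imread("pics/scene0.png")
cv2.imwrite("pics/c2.png",cv2.resize(im[200:320,225:420],None,fx=4,fy=4,interpolation=cv2.INTER_CUBIC))
E
```

```text
board c [0.5048 0.3355] sides [0.1412 0.247  0.1392 0.2518]
   ang x -4.625009253243362
se c [0.4995 0.4831] sides [0.0428 0.1629 0.0443 0.1644]
   ang x -3.660885010730872
lidtop c [0.4914 0.1498] sides [0.1118 0.1869 0.1103 0.1846]
   ang x -2.787190319777434
handlecap [[0.5038 0.1497 0.107 ]] tap [[0.4257 0.1536 0.106 ]]
tap ends [[0.4221 0.1767 0.106 ]
 [0.4288 0.1293 0.106 ]]
[[0.5945 0.2088 0.008 ]
 [0.3964 0.2147 0.008 ]
 [0.3943 0.0815 0.008 ]]
yellow [[0.5431 0.1514 0.046 ]] white [[0.5021 0.1575 0.046 ]
 [0.4585 0.1574 0.046 ]]
```

View pics/c2.png

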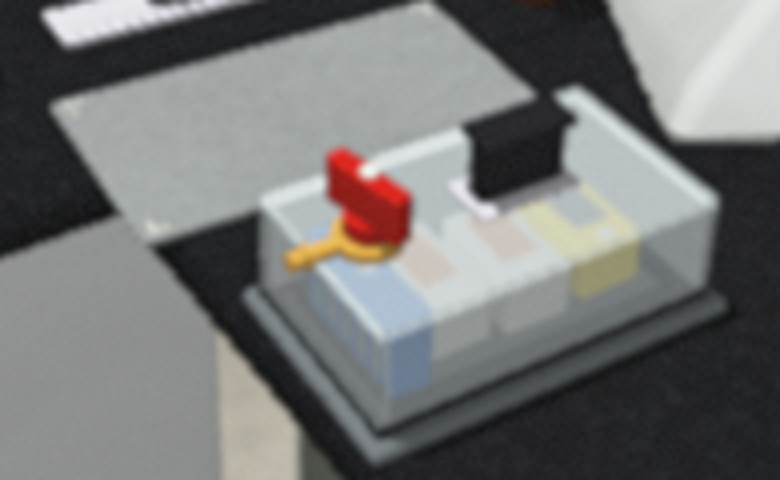

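The scene crop shows the tap, handle, three blocks and cassette as expected. The lid origin is about (0.491, 0.150) with yaw -2.8°, and the tap sits at about 0.19 rad.

```bash
cat >> h.py <<'E'
def plan(*wps):
    "legs from the measured pose to TCP waypoints (x,y,z,phi deg of tool y): turn about tool z first, then offset"
    o=manip.get_obs(); p=o["position"]; M=R.from_quat(o["ee_rot"]).as_matrix(); phi=np.degrees(np.arctan2(M[1,1],M[0,1]))
    print("at",p.round(4),"phi",round(phi,1),"tilt",np.degrees(np.arccos(-M[2,2])).round(2),"t",round(o["clock"],1),"grip",round(o["grip_width"],3),"F",o["ft_force"].round(1),"gf",round(o["grasp_force"],1))
    for w in wps:
        rz=-((w[3]-phi+180)%360-180); phi=w[3]; s,c=np.sin(np.radians(phi)),np.cos(np.radians(phi))
        d=np.array(w[:3])-p; p=np.array(w[:3]); print("rotz",round(rz,1),"off mm",(1000*np.array([-s*d[0]+c*d[1],c*d[0]+s*d[1],-d[2]])).round(1),"len",round(1000*np.linalg.norm(d)))
E
python3 - <<'E'
from h import *
plan((.4257,.1536,.2,8),(.4257,.1536,.088,8))
im=cv2.imread("pics/top0.png")
print(cast("top",[(c,r) for c in (430,455,475) for r in (246,249)],0).round(3))
print(im[236:256,455].sum(1), im[236:256,475].sum(1))
print(im[120:200:4,455].sum(1), cast("top",[(455,165)],[0]),cast("top",[(455,165)],[.15]))
E
```

```text
at [0.1484 0.6068 0.2416] phi 76.3 tilt 0.07 t 0.1 grip 1.0 F [-0.8 -0.6  0. ] gf 0.0
rotz 68.3 off mm [-487.4  211.5   41.6] len 533
rotz 0 off mm [  0.   0. 112.] len 112
[[ 0.393  0.04   0.   ]
 [ 0.385  0.04   0.   ]
 [ 0.392 -0.024  0.   ]
 [ 0.384 -0.024  0.   ]
 [ 0.391 -0.076  0.   ]
 [ 0.383 -0.075  0.   ]]
[115  78  98 123 102 101 102  90  78  76 246 454 520 536 526 525 534 532
 538 539] [ 89 115 104 114  55  84  74  69  76  98 211 408 479 485 488 471 477 472
 474 475]
[380 623 657 647 654 653 650 655 654 635 503 121 113 100  79 107  91  73
 109 116] [[ 0.60513216 -0.03896136  0.        ]] [[0.56875402 0.02009396 0.15      ]]
```

Request:
jog_arm --deltas '[{"gripper": 0.45, "offset": [0, 0, 0], "rotation": [0, 0, 6.83]}, {"gripper": 0.45, "offset": [0, 0, 0], "rotation": [0, 0, 6.83]}, {"gripper": 0.45, "offset": [0, 0, 0], "rotation": [0, 0, 6.83]}, {"gripper": 0.45, "offset": [0, 0, 0], "rotation": [0, 0, 6.83]}, {"gripper": 0.45, "offset": [0, 0, 0], "rotation": [0, 0, 6.83]}, {"gripper": 0.45, "offset": [0, 0, 0], "rotation": [0, 0, 6.83]}, {"gripper": 0.45, "offset": [0, 0, 0], "rotation": [0, 0, 6.83]}, {"gripper": 0.45, "offset": [0, 0, 0], "rotation": [0, 0, 6.83]}, {"gripper": 0.45, "offset": [0, 0, 0], "rotation": [0, 0, 6.83]}, {"gripper": 0.45, "offset": [0, 0, 0], "rotation": [0, 0, 6.83]}]' --newtons 60

```text
clock: 1.1
position: [0.1484, 0.6069, 0.2418]
ee_rot: [0.658, 0.753, -0.0, 0.0]
ft_force: [-0.0, -0.3, 0.5]
grip_width: 0.448
grasp_force: 0.0
```

Request:
jog_arm --deltas '[{"gripper": 0.45, "offset": [-0.027, 0.012, 0.002], "rotation": [0, 0, 0]}, {"gripper": 0.45, "offset": [-0.027, 0.012, 0.002], "rotation": [0, 0, 0]}, {"gripper": 0.45, "offset": [-0.027, 0.012, 0.002], "rotation": [0, 0, 0]}, {"gripper": 0.45, "offset": [-0.027, 0.012, 0.002], "rotation": [0, 0, 0]}, {"gripper": 0.45, "offset": [-0.027, 0.012, 0.002], "rotation": [0, 0, 0]}, {"gripper": 0.45, "offset": [-0.027, 0.012, 0.002], "rotation": [0, 0, 0]}, {"gripper": 0.45, "offset": [-0.027, 0.012, 0.002], "rotation": [0, 0, 0]}, {"gripper": 0.45, "offset": [-0.027, 0.012, 0.002], "rotation": [0, 0, 0]}, {"gripper": 0.45, "offset": [-0.027, 0.012, 0.002], "rotation": [0, 0, 0]}, {"gripper": 0.45, "offset": [-0.027, 0.012, 0.002], "rotation": [0, 0, 0]}, {"gripper": 0.45, "offset": [-0.027, 0.012, 0.002], "rotation": [0, 0, 0]}, {"gripper": 0.45, "offset": [-0.027, 0.012, 0.002], "rotation": [0, 0, 0]}, {"gripper": 0.45, "offset": [-0.027, 0.012, 0.002], "rotation": [0, 0, 0]}, {"gripper": 0.45, "offset": [-0.027, 0.012, 0.002], "rotation": [0, 0, 0]}, {"gripper": 0.45, "offset": [-0.027, 0.012, 0.002], "rotation": [0, 0, 0]}, {"gripper": 0.45, "offset": [-0.027, 0.012, 0.002], "rotation": [0, 0, 0]}, {"gripper": 0.45, "offset": [-0.027, 0.012, 0.002], "rotation": [0, 0, 0]}, {"gripper": 0.45, "offset": [-0.028, 0.007, 0.002], "rotation": [0, 0, 0]}, {"gripper": 0.45, "offset": [0, 0, 0], "rotation": [0, 0, 0]}]'

```text
clock: 3.0
position: [0.4259, 0.1504, 0.206]
ee_rot: [0.658, 0.753, -0.0, 0.0]
ft_force: [-0.3, 0.5, -0.6]
grip_width: 0.451
grasp_force: 0.0
```

```bash
python3 - <<'E'
from h import *
plan((.4257,.1536,.088,8))
print(manip.get_obs()["joint_pos"])
E
```

```text
at [0.4259 0.1504 0.206 ] phi 7.6 tilt 0.05 t 3.0 grip 0.451 F [-0.3  0.5 -0.6] gf 0.0
rotz -0.4 off mm [  3.2   0.3 118. ] len 118
[-0.97796258 -0.05810151  0.52595464  1.96957155  0.03159637  1.22306325
 -0.3300648 ]
```

Request:
jog_arm --deltas '[{"gripper": 0.45, "offset": [0.003, 0, 0.015], "rotation": [0, 0, 0]}, {"gripper": 0.45, "offset": [0, 0, 0.015], "rotation": [0, 0, 0]}, {"gripper": 0.45, "offset": [0, 0, 0.015], "rotation": [0, 0, 0]}, {"gripper": 0.45, "offset": [0, 0, 0.015], "rotation": [0, 0, 0]}, {"gripper": 0.45, "offset": [0, 0, 0.015], "rotation": [0, 0, 0]}, {"gripper": 0.45, "offset": [0, 0, 0.015], "rotation": [0, 0, 0]}, {"gripper": 0.45, "offset": [0, 0, 0.015], "rotation": [0, 0, 0]}, {"gripper": 0.45, "offset": [0, 0, 0.012], "rotation": [0, 0, 0]}, {"gripper": 0.45, "offset": [0, 0, 0], "rotation": [0, 0, 0]}, {"gripper": 0, "offset": [0, 0, 0], "rotation": [0, 0, 0]}, {"gripper": 0, "offset": [0, 0, 0], "rotation": [0, 0, 0]}, {"gripper": 0, "offset": [0, 0, 0], "rotation": [0, 0, 0]}, {"gripper": 0, "offset": [0, 0, 0], "rotation": [0, 0, 0]}, {"gripper": 0, "offset": [0, 0, 0], "rotation": [0, 0, 0]}, {"gripper": 0, "offset": [0, 0, 0], "rotation": [0, 0, 0]}]' --newtons 40

```text
clock: 4.5
position: [0.4247, 0.1573, 0.0897]
ee_rot: [0.656, 0.754, 0.0, -0.0]
ft_force: [-2.2, -0.4, 6.4]
grip_width: 0.248
grasp_force: 39.7
```

```bash
python3 - <<'E'
from h import *
plan((.4257,.1536,.088,8)); print(manip.get_obs()["torque"])
a=imaging.camera("scene"); b=imaging.camera("top")
cv2.imwrite("pics/g1.png",np.hstack([cv2.resize(i,(400,400),interpolation=cv2.INTER_CUBIC) for i in (a[200:300,260:360],b[190:260,350:420])]))
E
```

```text
at [0.4247 0.1573 0.0897] phi 8.0 tilt 0.05 t 4.5 grip 0.248 F [-2.2 -0.4  6.4] gf 39.7
rotz -0.0 off mm [-3.8  0.5  1.7] len 4
[-0.09492934  0.4511613   0.04217697]
```

View pics/g1.png

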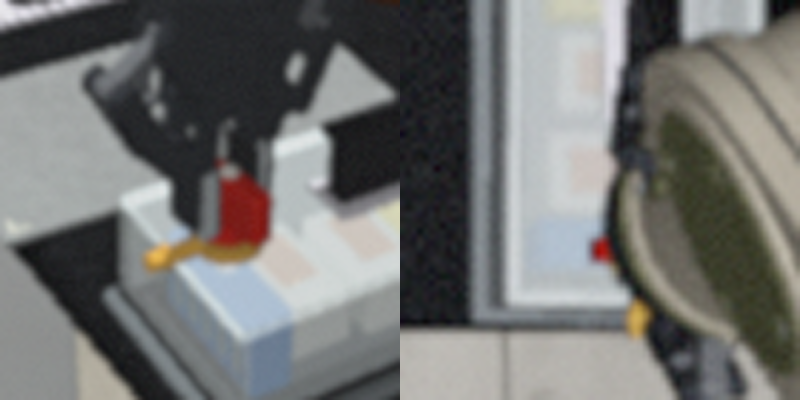

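The left crop shows the red bar between the pads. The hand is about 3.5 mm off the tap axis along the bar, so I'll recentre, regrip and turn.

Request:
jog_arm --deltas '[{"gripper": 0.4, "offset": [0, 0, 0], "rotation": [0, 0, 0]}, {"gripper": 0.4, "offset": [0, 0, 0], "rotation": [0, 0, 0]}, {"gripper": 0.4, "offset": [-0.0035, 0, 0], "rotation": [0, 0, 0]}, {"gripper": 0.4, "offset": [0, 0, 0], "rotation": [0, 0, 0]}, {"gripper": 0, "offset": [0, 0, 0], "rotation": [0, 0, 0]}, {"gripper": 0, "offset": [0, 0, 0], "rotation": [0, 0, 0]}, {"gripper": 0, "offset": [0, 0, 0], "rotation": [0, 0, 0]}, {"gripper": 0, "offset": [0, 0, 0], "rotation": [0, 0, 0]}, {"gripper": 0, "offset": [0, 0, 0], "rotation": [0, 0, 0]}, {"gripper": 0, "offset": [0, 0, 0], "rotation": [0, 0, 0]}]'

```text
clock: 5.6
position: [0.4251, 0.1534, 0.0895]
ee_rot: [0.656, 0.754, 0.0, 0.0]
ft_force: [-0.5, -2.8, 5.1]
grip_width: 0.246
grasp_force: 39.1
```

Request:
jog_arm --deltas '[{"gripper": 0, "offset": [0, 0, 0], "rotation": [0, 0, -4]}, {"gripper": 0, "offset": [0, 0, 0], "rotation": [0, 0, -4]}, {"gripper": 0, "offset": [0, 0, 0], "rotation": [0, 0, -4]}, {"gripper": 0, "offset": [0, 0, 0], "rotation": [0, 0, -4]}, {"gripper": 0, "offset": [0, 0, 0], "rotation": [0, 0, -4]}, {"gripper": 0, "offset": [0, 0, 0], "rotation": [0, 0, 0]}, {"gripper": 0, "offset": [0, 0, 0], "rotation": [0, 0, 0]}]'

```text
clock: 6.3
position: [0.4249, 0.1534, 0.0894]
ee_rot: [0.515, 0.857, -0.0, -0.0]
ft_force: [-1.2, -2.2, 5.3]
grip_width: 0.248
grasp_force: 39.2
```

Request:
jog_arm --deltas '[{"gripper": 0, "offset": [0, 0, 0], "rotation": [0, 0, -4]}, {"gripper": 0, "offset": [0, 0, 0], "rotation": [0, 0, -4]}, {"gripper": 0, "offset": [0, 0, 0], "rotation": [0, 0, -4]}, {"gripper": 0, "offset": [0, 0, 0], "rotation": [0, 0, -4]}, {"gripper": 0, "offset": [0, 0, 0], "rotation": [0, 0, -4]}, {"gripper": 0, "offset": [0, 0, 0], "rotation": [0, 0, -4]}, {"gripper": 0, "offset": [0, 0, 0], "rotation": [0, 0, -4]}, {"gripper": 0, "offset": [0, 0, 0], "rotation": [0, 0, -4]}, {"gripper": 0, "offset": [0, 0, 0], "rotation": [0, 0, -4]}, {"gripper": 0, "offset": [0, 0, 0], "rotation": [0, 0, -4]}, {"gripper": 0, "offset": [0, 0, 0], "rotation": [0, 0, -4]}, {"gripper": 0, "offset": [0, 0, 0], "rotation": [0, 0, 0]}, {"gripper": 0, "offset": [0, 0, 0], "rotation": [0, 0, 0]}]'

```text
clock: 7.6
position: [0.4247, 0.1531, 0.0894]
ee_rot: [0.157, 0.988, -0.0, -0.0]
ft_force: [-3.0, -4.6, 8.6]
grip_width: 0.248
grasp_force: 39.4
```

Request:
jog_arm --deltas '[{"gripper": 0.45, "offset": [0, 0, 0], "rotation": [0, 0, 0]}, {"gripper": 0.45, "offset": [0, 0, 0], "rotation": [0, 0, 0]}, {"gripper": 0.45, "offset": [0, 0, 0], "rotation": [0, 0, 0]}, {"gripper": 0.45, "offset": [0, 0, -0.02], "rotation": [0, 0, 0]}, {"gripper": 0.45, "offset": [0, 0, -0.03], "rotation": [0, 0, 0]}, {"gripper": 0.45, "offset": [0, 0, -0.03], "rotation": [0, 0, 0]}, {"gripper": 0.9, "offset": [0, 0, 0], "rotation": [0, 0, -8]}, {"gripper": 0.9, "offset": [0, 0, 0], "rotation": [0, 0, -7.3]}, {"gripper": 0.9, "offset": [0, 0, 0], "rotation": [0, 0, 0]}, {"gripper": 0.9, "offset": [0, 0, 0], "rotation": [0, 0, 0]}, {"gripper": 0.9, "offset": [0, 0, 0], "rotation": [0, 0, 0]}]'

```text
clock: 8.7
position: [0.4248, 0.1535, 0.1691]
ee_rot: [0.025, 1.0, -0.0, -0.0]
ft_force: [0.0, -0.2, 0.1]
grip_width: 0.898
grasp_force: 0.0
```

```bash
python3 - <<'E'
from h import *
plan((.5045,.1495,.17,87.2),(.5045,.1495,.084,87.2))
E
```

```text
at [0.4248 0.1535 0.1691] phi 87.1 tilt 0.02 t 8.7 grip 0.898 F [ 0.  -0.2  0.1] gf 0.0
rotz -0.1 off mm [-79.8  -0.1  -0.9] len 80
rotz -0.0 off mm [ 0.  0. 86.] len 86
```

Request:
jog_arm --deltas '[{"gripper": 0.8, "offset": [-0.02, 0, 0], "rotation": [0, 0, 0]}, {"gripper": 0.8, "offset": [-0.03, 0, 0], "rotation": [0, 0, 0]}, {"gripper": 0.8, "offset": [-0.03, 0, 0], "rotation": [0, 0, 0]}, {"gripper": 0.8, "offset": [0, 0, 0.02], "rotation": [0, 0, 0]}, {"gripper": 0.8, "offset": [0, 0, 0.02], "rotation": [0, 0, 0]}, {"gripper": 0.8, "offset": [0, 0, 0.02], "rotation": [0, 0, 0]}, {"gripper": 0.8, "offset": [0, 0, 0.015], "rotation": [0, 0, 0]}, {"gripper": 0.8, "offset": [0, 0, 0.01], "rotation": [0, 0, 0]}, {"gripper": 0.8, "offset": [0, 0, 0], "rotation": [0, 0, 0]}, {"gripper": 0, "offset": [0, 0, 0], "rotation": [0, 0, 0]}, {"gripper": 0, "offset": [0, 0, 0], "rotation": [0, 0, 0]}, {"gripper": 0, "offset": [0, 0, 0], "rotation": [0, 0, 0]}, {"gripper": 0, "offset": [0, 0, 0], "rotation": [0, 0, 0]}, {"gripper": 0, "offset": [0, 0, 0], "rotation": [0, 0, 0]}, {"gripper": 0, "offset": [0, 0, 0], "rotation": [0, 0, 0]}, {"gripper": 0, "offset": [0, 0, 0], "rotation": [0, 0, 0]}, {"gripper": 0, "offset": [0, 0, 0], "rotation": [0, 0, 0]}, {"gripper": 0, "offset": [0, 0, 0], "rotation": [0, 0, 0]}]' --newtons 80

```text
clock: 10.5
position: [0.5052, 0.1497, 0.0851]
ee_rot: [0.024, 1.0, 0.0, 0.0]
ft_force: [-2.0, -2.0, 6.6]
grip_width: 0.264
grasp_force: 78.0
```

Request:
jog_arm --deltas '[{"gripper": 0, "offset": [0, 0, -0.004], "rotation": [0, 0, 0]}, {"gripper": 0, "offset": [0, 0, -0.004], "rotation": [0, 0, 0]}, {"gripper": 0, "offset": [0, 0, -0.008], "rotation": [0, 0, 0]}, {"gripper": 0, "offset": [0, 0, -0.01], "rotation": [0, 0, 0]}, {"gripper": 0, "offset": [0, 0, -0.01], "rotation": [0, 0, 0]}, {"gripper": 0, "offset": [0, 0, -0.01], "rotation": [0, 0, 0]}, {"gripper": 0, "offset": [0, 0, -0.01], "rotation": [0, 0, 0]}, {"gripper": 0, "offset": [0, 0, -0.01], "rotation": [0, 0, 0]}, {"gripper": 0, "offset": [0, 0, -0.01], "rotation": [0, 0, 0]}, {"gripper": 0, "offset": [0, 0, -0.014], "rotation": [0, 0, 0]}, {"gripper": 0, "offset": [0, 0, 0], "rotation": [0, 0, 0]}, {"gripper": 0, "offset": [0, 0, 0], "rotation": [0, 0, 0]}]'

```text
clock: 11.7
position: [0.5049, 0.1498, 0.1745]
ee_rot: [0.024, 1.0, 0.0, 0.0]
ft_force: [0.3, -0.8, -4.1]
grip_width: 0.263
grasp_force: 78.4
```

```bash
python3 - <<'E'
from h import *
# target lid centre (.46,-.08), yaw -92.8 -> handle 14mm toward -y
plan((.505,.05,.18,87.1),(.4595,-.094,.18,-2.9),(.4595,-.094,.078,-2.9))
cv2.imwrite("pics/s2.png",imaging.camera("scene")[100:360,200:560])
E
```

```text
at [0.5049 0.1498 0.1745] phi 87.3 tilt 0.04 t 11.7 grip 0.263 F [ 0.3 -0.8 -4.1] gf 78.4
rotz 0.2 off mm [ -5.1 -99.7  -5.5] len 100
rotz 90.0 off mm [-146.1  -38.2   -0. ] len 151
rotz -0.0 off mm [  0.   0. 102.] len 102
```

View pics/s2.png

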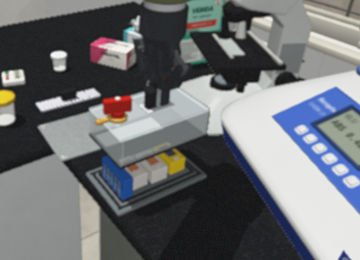

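The crop shows the lid hanging level above the blocks, with the cassette and three blocks in place.

Request:
jog_arm --deltas '[{"gripper": 0, "offset": [0.002, -0.01, 0], "rotation": [0, 0, 0]}, {"gripper": 0, "offset": [0.002, -0.015, 0], "rotation": [0, 0, 0]}, {"gripper": 0, "offset": [0.003, -0.022, 0], "rotation": [0, 0, 0]}, {"gripper": 0, "offset": [0.003, -0.022, 0], "rotation": [0, 0, 0]}, {"gripper": 0, "offset": [0.003, -0.022, 0], "rotation": [0, 0, 0]}, {"gripper": 0, "offset": [0.003, -0.022, 0], "rotation": [0, 0, 0]}, {"gripper": 0, "offset": [0.003, -0.022, 0], "rotation": [0, 0, 0]}, {"gripper": 0, "offset": [0.003, -0.022, 0], "rotation": [0, 0, 0]}, {"gripper": 0, "offset": [0.003, -0.022, 0], "rotation": [0, 0, 0]}, {"gripper": 0, "offset": [0.003, -0.022, 0], "rotation": [0, 0, 0]}, {"gripper": 0, "offset": [0.003, -0.022, 0], "rotation": [0, 0, 0]}, {"gripper": 0, "offset": [0.003, -0.015, 0], "rotation": [0, 0, 0]}, {"gripper": 0, "offset": [0, -0.008, 0], "rotation": [0, 0, 0]}, {"gripper": 0, "offset": [0, 0, 0], "rotation": [0, 0, 0]}]'

```text
clock: 13.15
position: [0.4585, -0.0958, 0.1742]
ee_rot: [0.025, 1.0, 0.0, -0.0]
ft_force: [0.8, -0.2, -3.4]
grip_width: 0.265
grasp_force: 78.5
```

Request:
jog_arm --deltas '[{"gripper": 0, "offset": [0, 0, 0], "rotation": [0, 0, 3]}, {"gripper": 0, "offset": [0, 0, 0], "rotation": [0, 0, 6]}, {"gripper": 0, "offset": [0, 0, 0], "rotation": [0, 0, 6]}, {"gripper": 0, "offset": [0, 0, 0], "rotation": [0, 0, 6]}, {"gripper": 0, "offset": [0, 0, 0], "rotation": [0, 0, 6]}, {"gripper": 0, "offset": [0, 0, 0], "rotation": [0, 0, 6]}, {"gripper": 0, "offset": [0, 0, 0], "rotation": [0, 0, 6]}, {"gripper": 0, "offset": [0, 0, 0], "rotation": [0, 0, 6]}, {"gripper": 0, "offset": [0, 0, 0], "rotation": [0, 0, 6]}, {"gripper": 0, "offset": [0, 0, 0], "rotation": [0, 0, 6]}, {"gripper": 0, "offset": [0, 0, 0], "rotation": [0, 0, 6]}, {"gripper": 0, "offset": [0, 0, 0], "rotation": [0, 0, 6]}, {"gripper": 0, "offset": [0, 0, 0], "rotation": [0, 0, 6]}, {"gripper": 0, "offset": [0, 0, 0], "rotation": [0, 0, 6]}, {"gripper": 0, "offset": [0, 0, 0], "rotation": [0, 0, 6]}, {"gripper": 0, "offset": [0, 0, 0], "rotation": [0, 0, 3]}, {"gripper": 0, "offset": [0, 0, 0], "rotation": [0, 0, 0]}, {"gripper": 0, "offset": [0, 0, 0], "rotation": [0, 0, 0]}]'

```text
clock: 14.95
position: [0.4591, -0.0939, 0.1742]
ee_rot: [0.723, 0.691, -0.0, -0.0]
ft_force: [-0.3, -0.2, -3.3]
grip_width: 0.266
grasp_force: 78.5
```

```bash
python3 - <<'E'
from h import *
plan((.4595,-.094,.078,-2.9)); print(manip.get_obs()["joint_pos"])
b=imaging.camera("top")
cv2.imwrite("pics/t2.png",cv2.resize(b[100:300,230:500],None,fx=2.9,fy=2.9,interpolation=cv2.INTER_CUBIC))
E
```

```text
at [ 0.4591 -0.0939  0.1742] phi -2.6 tilt 0.01 t 14.9 grip 0.266 F [-0.3 -0.2 -3.3] gf 78.5
rotz 0.3 off mm [-0.1  0.4 96.2] len 96
[-0.62053667  0.01644703  0.74297398  1.98071731 -0.01231526  1.14901384
  0.08221135]
```

View pics/t2.png

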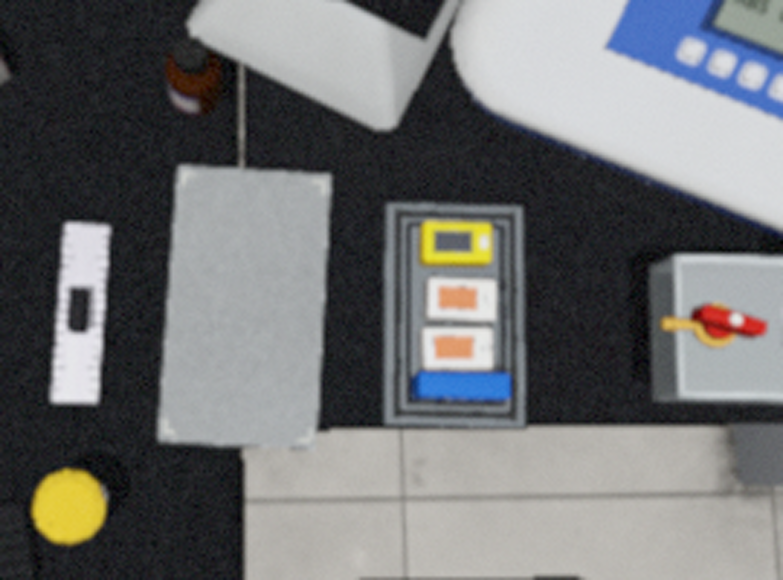

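The crop shows the opened chamber with yellow and two white blocks, and the lid over clear worktop. I'm lowering it now.

Request:
jog_arm --deltas '[{"gripper": 0, "offset": [0, 0, 0.01], "rotation": [0, 0, 0]}, {"gripper": 0, "offset": [0, 0, 0.015], "rotation": [0, 0, 0]}, {"gripper": 0, "offset": [0, 0, 0.015], "rotation": [0, 0, 0]}, {"gripper": 0, "offset": [0, 0, 0.015], "rotation": [0, 0, 0]}, {"gripper": 0, "offset": [0, 0, 0.015], "rotation": [0, 0, 0]}, {"gripper": 0, "offset": [0, 0, 0.01], "rotation": [0, 0, 0]}, {"gripper": 0, "offset": [0, 0, 0.006], "rotation": [0, 0, 0]}, {"gripper": 0, "offset": [0, 0, 0.004], "rotation": [0, 0, 0]}, {"gripper": 0, "offset": [0, 0, 0.003], "rotation": [0, 0, 0]}, {"gripper": 0, "offset": [0, 0, 0.002], "rotation": [0, 0, 0]}, {"gripper": 0, "offset": [0, 0, 0.002], "rotation": [0, 0, 0]}, {"gripper": 0, "offset": [0, 0, 0], "rotation": [0, 0, 0]}, {"gripper": 0, "offset": [0, 0, 0], "rotation": [0, 0, 0]}]'

```text
clock: 16.3
position: [0.4593, -0.0943, 0.0775]
ee_rot: [0.724, 0.69, 0.0, 0.0]
ft_force: [-0.7, -0.1, -3.3]
grip_width: 0.264
grasp_force: 78.6
```

Request:
jog_arm --deltas '[{"gripper": 0, "offset": [0, 0, 0.001], "rotation": [0, 0, 0]}, {"gripper": 0, "offset": [0, 0, 0.001], "rotation": [0, 0, 0]}, {"gripper": 0, "offset": [0, 0, 0], "rotation": [0, 0, 0]}]'

```text
clock: 16.6
position: [0.459, -0.0943, 0.0769]
ee_rot: [0.724, 0.69, 0.0, -0.001]
ft_force: [-15.6, 2.4, 28.8]
grip_width: 0.265
grasp_force: 81.4
```

Request:
jog_arm --deltas '[{"gripper": 0, "offset": [0, 0, -0.0012], "rotation": [0, 0, 0]}, {"gripper": 0.5, "offset": [0, 0, 0], "rotation": [0, 0, 0]}, {"gripper": 0.7, "offset": [0, 0, 0], "rotation": [0, 0, 0]}, {"gripper": 0.8, "offset": [0, 0, 0], "rotation": [0, 0, 0]}, {"gripper": 0.8, "offset": [0, 0, 0], "rotation": [0, 0, 0]}, {"gripper": 0.8, "offset": [0, 0, -0.01], "rotation": [0, 0, 0]}, {"gripper": 0.8, "offset": [0, 0, -0.02], "rotation": [0, 0, 0]}, {"gripper": 0.8, "offset": [0, 0, -0.03], "rotation": [0, 0, 0]}, {"gripper": 1.0, "offset": [0, 0, -0.03], "rotation": [0, 0, 0]}, {"gripper": 1.0, "offset": [0, 0, -0.02], "rotation": [0, 0, 0]}, {"gripper": 1.0, "offset": [0, 0, 0], "rotation": [0, 0, 0]}]'

```text
clock: 17.7
position: [0.4607, -0.0947, 0.1896]
ee_rot: [0.724, 0.69, 0.002, 0.001]
ft_force: [0.7, -0.2, 0.0]
grip_width: 0.998
grasp_force: 0.0
```

```bash
python3 - <<'E'
from h import *
b=imaging.camera("top"); cv2.imwrite("pics/t3.png",b)
print("yellow",rect("top",hsv(b,(20,120,90),(35,255,255),(360,170,415,230)),.038))
print("white",rect("top",hsv(b,(0,0,190),(180,40,255),(370,190,408,230)),.038))
print("copper",rect("top",hsv(b,(5,80,120),(18,255,255),(370,190,408,230)),.038))
print("blue",rect("top",hsv(b,(100,120,60),(130,255,255),(360,220,415,245)),.052))
f=lambda a:np.array(a)/2.9+[230-.33,100-.33]
P=cast("top",f([(178,167),(331,174),(317,440),(159,441)]),.004)[:,:2]; print(P,P.mean(0))
for i,j in((0,3),(1,2)):
  d=P[i]-P[j]; print(np.degrees(np.arctan2(d[1],d[0])),np.linalg.norm(d))
y=cast("top",f([(422,221),(491,221),(490,262),(420,262)]),.038)[:,:2];print(y.mean(0))
Q=cast("top",f([(384,203),(524,205),(526,426),(384,424)]),.008)[:,:2];print("plate",Q.mean(0),Q)
plan()
E
```

```text
yellow [(551, 151, 61, 39, 89.1)]
white [(460, 154, 58, 32, 89.1), (502, 148, 56, 33, 89.1)]
copper [(461, 157, 30, 15, 89.1), (503, 152, 28, 15, 89.1)]
blue [(425, 155, 86, 24, 89.1)]
[[0.63180656 0.39546688]
 [0.62310641 0.25591225]
 [0.38277778 0.27440603]
 [0.38405617 0.41352967]] [0.50543673 0.33482871]
-4.169898247369518 0.2484079622015351
-4.400354415224725 0.2410391475432284
[0.55217001 0.15147074]
plate [0.49321032 0.14936755] [[0.59437376 0.20895691]
 [0.59058366 0.08233525]
 [0.39210562 0.09073709]
 [0.39577824 0.21544093]]
at [ 0.4598 -0.0944  0.1879] phi -2.7 tilt 0.17 t 17.8 grip 1.001 F [-0.1  0.4 -1. ] gf 0.0
```

Request:
jog_arm --deltas '[{"gripper": 1, "offset": [0, 0, 0], "rotation": [0, 0, -7.5]}, {"gripper": 1, "offset": [0, 0, 0], "rotation": [0, 0, -7.5]}, {"gripper": 1, "offset": [0, 0, 0], "rotation": [0, 0, -7.5]}, {"gripper": 1, "offset": [0, 0, 0], "rotation": [0, 0, -7.5]}, {"gripper": 1, "offset": [0, 0, 0], "rotation": [0, 0, -7.5]}, {"gripper": 1, "offset": [0, 0, 0], "rotation": [0, 0, -7.5]}, {"gripper": 1, "offset": [0, 0, 0], "rotation": [0, 0, -7.5]}, {"gripper": 1, "offset": [0, 0, 0], "rotation": [0, 0, -7.5]}, {"gripper": 1, "offset": [0, 0, 0], "rotation": [0, 0, -7.5]}, {"gripper": 1, "offset": [0, 0, 0], "rotation": [0, 0, -7.5]}, {"gripper": 1, "offset": [0, 0, 0], "rotation": [0, 0, -7.5]}, {"gripper": 1, "offset": [0, 0, 0], "rotation": [0, 0, -7.5]}, {"gripper": 1, "offset": [0, 0, 0], "rotation": [0, 0, 0]}]'

```text
clock: 19.05
position: [0.4586, -0.0944, 0.1857]
ee_rot: [0.023, 1.0, -0.0, -0.001]
ft_force: [0.3, -0.3, -0.0]
grip_width: 0.998
grasp_force: 0.0
```

Request:
jog_arm --deltas '[{"gripper": 1, "offset": [0.001, 0.025, 0], "rotation": [0, 0, 0]}, {"gripper": 1, "offset": [0.001, 0.025, 0], "rotation": [0, 0, 0]}, {"gripper": 1, "offset": [0.001, 0.025, 0], "rotation": [0, 0, 0]}, {"gripper": 1, "offset": [0.001, 0.025, 0], "rotation": [0, 0, 0]}, {"gripper": 1, "offset": [0.001, 0.025, 0], "rotation": [0, 0, 0]}, {"gripper": 1, "offset": [0.001, 0.025, 0], "rotation": [0, 0, 0]}, {"gripper": 1, "offset": [0.001, 0.025, 0], "rotation": [0, 0, 0]}, {"gripper": 1, "offset": [0.001, 0.025, 0], "rotation": [0, 0, 0]}, {"gripper": 1, "offset": [0.001, 0.025, 0.02], "rotation": [0, 0, 0]}, {"gripper": 1, "offset": [0.001, 0.022, 0.03], "rotation": [0, 0, 0]}, {"gripper": 1, "offset": [0, 0, 0.02], "rotation": [0, 0, 0]}, {"gripper": 1, "offset": [0, 0, 0], "rotation": [0, 0, 0]}, {"gripper": 1, "offset": [0, 0, 0], "rotation": [0, 0, 0]}, {"gripper": 1, "offset": [0, 0, 0], "rotation": [0, 0, 0]}]'

```text
clock: 20.45
position: [0.4616, 0.1525, 0.1176]
ee_rot: [0.025, 1.0, 0.0, 0.001]
ft_force: [0.1, 0.3, 1.0]
grip_width: 1.003
grasp_force: 0.0
```

```bash
python3 - <<'E'
from h import *
plan((.460,.1535,.06,87.2),(.460,.1535,.024,87.2))
E
```

```text
at [0.4616 0.1525 0.1176] phi 87.1 tilt 0.09 t 20.4 grip 1.003 F [0.1 0.3 1. ] gf 0.0
rotz -0.1 off mm [ 1.7  0.9 57.6] len 58
rotz -0.0 off mm [ 0.  0. 36.] len 36
```

Request:
jog_arm --deltas '[{"gripper": 1, "offset": [0.0017, 0.001, 0.02], "rotation": [0, 0, 0]}, {"gripper": 1, "offset": [0, 0, 0.02], "rotation": [0, 0, 0]}, {"gripper": 1, "offset": [0, 0, 0.018], "rotation": [0, 0, 0]}, {"gripper": 1, "offset": [0, 0, 0.012], "rotation": [0, 0, 0]}, {"gripper": 1, "offset": [0, 0, 0.012], "rotation": [0, 0, 0]}, {"gripper": 1, "offset": [0, 0, 0.012], "rotation": [0, 0, 0]}, {"gripper": 1, "offset": [0, 0, 0], "rotation": [0, 0, 0]}, {"gripper": 0.6, "offset": [0, 0, 0], "rotation": [0, 0, 0]}, {"gripper": 0.4, "offset": [0, 0, 0], "rotation": [0, 0, 0]}, {"gripper": 0.4, "offset": [0, 0, 0], "rotation": [0, 0, 0]}, {"gripper": 0.4, "offset": [0, 0, 0], "rotation": [0, 0, 0]}, {"gripper": 0.4, "offset": [0, 0, 0], "rotation": [0, 0, 0]}, {"gripper": 0.4, "offset": [0, 0, 0], "rotation": [0, 0, 0]}]' --newtons 50

```text
clock: 21.75
position: [0.4598, 0.1542, 0.0235]
ee_rot: [0.024, 1.0, 0.001, 0.001]
ft_force: [-0.7, -1.5, 5.4]
grip_width: 0.694
grasp_force: 53.8
```

Request:
jog_arm --deltas '[{"gripper": 0.4, "offset": [0, 0, -0.01], "rotation": [0, 0, 0]}, {"gripper": 0.4, "offset": [0, 0, -0.02], "rotation": [0, 0, 0]}, {"gripper": 0.4, "offset": [0, 0, -0.02], "rotation": [0, 0, 0]}, {"gripper": 0.4, "offset": [0, 0, -0.02], "rotation": [0, 0, 1.6]}, {"gripper": 0.4, "offset": [0.006, 0.01, 0], "rotation": [0, 0, 0]}, {"gripper": 0.4, "offset": [0.01, 0.02, 0], "rotation": [0, 0, 0]}, {"gripper": 0.4, "offset": [0.01, 0.025, 0], "rotation": [0, 0, 0]}, {"gripper": 0.4, "offset": [0.01, 0.025, 0], "rotation": [0, 0, 0]}, {"gripper": 0.4, "offset": [0.01, 0.025, 0], "rotation": [0, 0, 0]}, {"gripper": 0.4, "offset": [0.01, 0.025, 0], "rotation": [0, 0, 0]}, {"gripper": 0.4, "offset": [0.01, 0.02, 0], "rotation": [0, 0, 0]}, {"gripper": 0.4, "offset": [0, 0, 0], "rotation": [0, 0, 0]}, {"gripper": 0.4, "offset": [0, 0, 0], "rotation": [0, 0, 0]}]'

```text
clock: 23.05
position: [0.4042, 0.3088, 0.0922]
ee_rot: [0.037, 0.999, -0.0, -0.0]
ft_force: [-0.1, -0.9, -1.2]
grip_width: 0.694
grasp_force: 54.0
```

```bash
python3 - <<'E'
from h import *
plan((.4057,.3087,.0205,85.6))
E
```

```text
at [0.4042 0.3088 0.0922] phi 85.8 tilt 0.03 t 23.1 grip 0.694 F [-0.1 -0.9 -1.2] gf 54.0
rotz 0.2 off mm [-1.5  0.  71.7] len 72
```

Lower, release, rise and return towards the second white block.

Request:
jog_arm --deltas '[{"gripper": 0.4, "offset": [-0.001, 0, 0.015], "rotation": [0, 0, 0]}, {"gripper": 0.4, "offset": [0, 0, 0.02], "rotation": [0, 0, 0]}, {"gripper": 0.4, "offset": [0, 0, 0.018], "rotation": [0, 0, 0]}, {"gripper": 0.4, "offset": [0, 0, 0.01], "rotation": [0, 0, 0]}, {"gripper": 0.4, "offset": [0, 0, 0.005], "rotation": [0, 0, 0]}, {"gripper": 0.4, "offset": [0, 0, 0.003], "rotation": [0, 0, 0]}, {"gripper": 0.4, "offset": [0, 0, 0.001], "rotation": [0, 0, 0]}, {"gripper": 0.4, "offset": [0, 0, 0], "rotation": [0, 0, 0]}]'

```text
clock: 23.85
position: [0.4061, 0.3086, 0.021]
ee_rot: [0.038, 0.999, 0.0, 0.0]
ft_force: [-0.3, -0.8, -0.0]
grip_width: 0.694
grasp_force: 54.0
```

Request:
jog_arm --deltas '[{"gripper": 0.75, "offset": [0, 0, 0.0005], "rotation": [0, 0, 0]}, {"gripper": 0.9, "offset": [0, 0, 0], "rotation": [0, 0, 0]}, {"gripper": 1, "offset": [0, 0, 0], "rotation": [0, 0, 0]}, {"gripper": 1, "offset": [0, 0, -0.02], "rotation": [0, 0, 0]}, {"gripper": 1, "offset": [0, 0, -0.025], "rotation": [0, 0, 0]}, {"gripper": 1, "offset": [0, 0, -0.03], "rotation": [0, 0, -1.6]}, {"gripper": 1, "offset": [-0.0135, -0.02, 0], "rotation": [0, 0, 0]}, {"gripper": 1, "offset": [-0.015, -0.022, 0], "rotation": [0, 0, 0]}, {"gripper": 1, "offset": [-0.015, -0.022, 0], "rotation": [0, 0, 0]}, {"gripper": 1, "offset": [-0.015, -0.022, 0], "rotation": [0, 0, 0]}, {"gripper": 1, "offset": [-0.015, -0.022, 0], "rotation": [0, 0, 0]}, {"gripper": 1, "offset": [-0.015, -0.022, 0], "rotation": [0, 0, 0]}, {"gripper": 1, "offset": [-0.015, -0.022, 0], "rotation": [0, 0, 0]}, {"gripper": 1, "offset": [0, 0, 0], "rotation": [0, 0, 0]}, {"gripper": 1, "offset": [0, 0, 0], "rotation": [0, 0, 0]}, {"gripper": 1, "offset": [0, 0, 0], "rotation": [0, 0, 0]}]'

```text
clock: 25.45
position: [0.5014, 0.1527, 0.095]
ee_rot: [0.023, 1.0, 0.0, -0.0]
ft_force: [0.2, 1.0, 0.3]
grip_width: 1.0
grasp_force: 0.0
```

```bash
python3 - <<'E'
from h import *
plan((.5025,.151,.024,87.2))
b=imaging.camera("top")
print("white",rect("top",hsv(b,(0,0,190),(180,40,255),(250,170,408,250)),.038))
print("copper",rect("top",hsv(b,(5,80,120),(18,255,255),(300,190,408,240)),.036))
print("yellow",rect("top",hsv(b,(20,120,90),(35,255,255),(360,170,415,230)),.038))
E
```

```text
at [0.5014 0.1527 0.095 ] phi 87.3 tilt 0.03 t 25.4 grip 1.0 F [0.2 1.  0.3] gf 0.0
rotz 0.1 off mm [-1.1 -1.6 71. ] len 71
white [(406, 309, 57, 34, 89.1), (493, 149, 56, 18, 85.5), (495, 478, 154, 37, -3.5)]
copper [(500, 152, 28, 8, 89.1)]
yellow [(555, 162, 39, 31, 89.1)]
```

Request:
jog_arm --deltas '[{"gripper": 1, "offset": [-0.001, -0.0016, 0.02], "rotation": [0, 0, 0]}, {"gripper": 1, "offset": [0, 0, 0.015], "rotation": [0, 0, 0]}, {"gripper": 1, "offset": [0, 0, 0.012], "rotation": [0, 0, 0]}, {"gripper": 1, "offset": [0, 0, 0.012], "rotation": [0, 0, 0]}, {"gripper": 1, "offset": [0, 0, 0.012], "rotation": [0, 0, 0]}, {"gripper": 1, "offset": [0, 0, 0], "rotation": [0, 0, 0]}, {"gripper": 0.6, "offset": [0, 0, 0], "rotation": [0, 0, 0]}, {"gripper": 0.4, "offset": [0, 0, 0], "rotation": [0, 0, 0]}, {"gripper": 0.4, "offset": [0, 0, 0], "rotation": [0, 0, 0]}, {"gripper": 0.4, "offset": [0, 0, 0], "rotation": [0, 0, 0]}, {"gripper": 0.4, "offset": [0, 0, 0], "rotation": [0, 0, 0]}, {"gripper": 0.4, "offset": [0, 0, 0], "rotation": [0, 0, 0]}]'

```text
clock: 26.7
position: [0.5035, 0.1502, 0.0248]
ee_rot: [0.024, 1.0, 0.0, 0.001]
ft_force: [-0.8, -0.4, 6.5]
grip_width: 0.693
grasp_force: 54.7
```

Request:
jog_arm --deltas '[{"gripper": 0.4, "offset": [0, 0, -0.01], "rotation": [0, 0, 0]}, {"gripper": 0.4, "offset": [0, 0, -0.02], "rotation": [0, 0, 0]}, {"gripper": 0.4, "offset": [0, 0, -0.02], "rotation": [0, 0, 0]}, {"gripper": 0.4, "offset": [0, 0, -0.02], "rotation": [0, 0, 1.6]}, {"gripper": 0.4, "offset": [-0.004, 0.01, 0], "rotation": [0, 0, 0]}, {"gripper": 0.4, "offset": [-0.01, 0.02, 0], "rotation": [0, 0, 0]}, {"gripper": 0.4, "offset": [-0.01, 0.025, 0], "rotation": [0, 0, 0]}, {"gripper": 0.4, "offset": [-0.01, 0.025, 0], "rotation": [0, 0, 0]}, {"gripper": 0.4, "offset": [-0.01, 0.025, 0], "rotation": [0, 0, 0]}, {"gripper": 0.4, "offset": [-0.01, 0.025, 0], "rotation": [0, 0, 0]}, {"gripper": 0.4, "offset": [-0.008, 0.02, 0], "rotation": [0, 0, 0]}, {"gripper": 0.4, "offset": [0, 0, 0], "rotation": [0, 0, 0]}, {"gripper": 0.4, "offset": [0, 0, 0], "rotation": [0, 0, 0]}]'

```text
clock: 28.0
position: [0.5755, 0.295, 0.093]
ee_rot: [0.037, 0.999, -0.001, -0.001]
ft_force: [0.8, -1.5, -1.8]
grip_width: 0.695
grasp_force: 54.2
```

```bash
python3 - <<'E'
from h import *
plan((.5772,.2955,.021,85.6))
E
```

```text
at [0.5755 0.295  0.093 ] phi 85.7 tilt 0.09 t 28.0 grip 0.695 F [ 0.8 -1.5 -1.8] gf 54.2
rotz 0.1 off mm [-1.6  0.6 72. ] len 72
```

Request:
jog_arm --deltas '[{"gripper": 0.4, "offset": [0, 0, 0.015], "rotation": [0, 0, 0]}, {"gripper": 0.4, "offset": [0, 0, 0.02], "rotation": [0, 0, 0]}, {"gripper": 0.4, "offset": [0, 0, 0.018], "rotation": [0, 0, 0]}, {"gripper": 0.4, "offset": [0, 0, 0.01], "rotation": [0, 0, 0]}, {"gripper": 0.4, "offset": [0, 0, 0.005], "rotation": [0, 0, 0]}, {"gripper": 0.4, "offset": [0, 0, 0.003], "rotation": [0, 0, 0]}, {"gripper": 0.4, "offset": [0, 0, 0.0015], "rotation": [0, 0, 0]}, {"gripper": 0.4, "offset": [0, 0, 0], "rotation": [0, 0, 0]}, {"gripper": 0.75, "offset": [0, 0, 0], "rotation": [0, 0, 0]}, {"gripper": 0.9, "offset": [0, 0, 0], "rotation": [0, 0, 0]}, {"gripper": 1, "offset": [0, 0, 0], "rotation": [0, 0, 0]}, {"gripper": 1, "offset": [0, 0, -0.02], "rotation": [0, 0, 0]}, {"gripper": 1, "offset": [0, 0, -0.03], "rotation": [0, 0, 0]}, {"gripper": 1, "offset": [0, 0, -0.03], "rotation": [0, 0, -1.6]}, {"gripper": 1, "offset": [0, 0, 0], "rotation": [0, 0, 0]}]'

```text
clock: 29.5
position: [0.5784, 0.2958, 0.1063]
ee_rot: [0.024, 1.0, 0.002, 0.003]
ft_force: [0.6, 0.1, 0.1]
grip_width: 1.0
grasp_force: 0.0
```

```bash
python3 - <<'E'
from h import *
b=imaging.camera("top"); cv2.imwrite("pics/t4.png",b)
print("yellow",rect("top",hsv(b,(20,120,90),(35,255,255),(290,150,440,245)),.038))
print("white",rect("top",hsv(b,(0,0,190),(180,40,255),(290,170,408,250)),.034))
a=imaging.camera("scene");cv2.imwrite("pics/s4.png",a)
ys=hsv(a,(20,120,90),(35,255,255),(290,200,420,320)); print("scene yellow",rect("scene",ys,.038), ys.sum())
plan((.5515,.1512,.11,87.2))
E
```

```text
yellow []
white [(406, 309, 57, 35, 89.1), (573, 300, 50, 30, 83.3)]
scene yellow [(484, 37, 28, 15, 87.6), (541, 140, 86, 57, 85.8)] 707
at [0.5763 0.2951 0.1022] phi 87.3 tilt 0.09 t 29.6 grip 1.002 F [-0.1 -0.4 -0.6] gf 0.0
rotz 0.1 off mm [  17.8 -145.    -7.8] len 146
```

```bash
python3 - <<'E'
from h import *
a=cv2.imread("pics/s4.png"); m=hsv(a,(20,100,60),(38,255,255),(320,200,420,320)); k=cv2.connectedComponentsWithStats(m.astype(np.uint8)); print(k[2][1:])
c,s=np.cos(np.radians(87.2)),np.sin(np.radians(87.2))
P=[(.5515+c*x-s*y,.1512+s*x+c*y,z) for x in(-.03,.03) for y in(-.018,.018) for z in(.008,.038)]
q=proj("scene",P); print(q.min(0),q.max(0)-q.min(0))
E
```

```text
[[354 240  35  34 668]
 [378 294  12  13  63]
 [387 308  12  12  34]]
[353.58267666 240.26081754] [34.17431697 34.32208608]
```

Request:
jog_arm --deltas '[{"gripper": 1, "offset": [0.002, -0.015, 0], "rotation": [0, 0, 0]}, {"gripper": 1, "offset": [0.002, -0.02, 0], "rotation": [0, 0, 0]}, {"gripper": 1, "offset": [0.003, -0.022, 0], "rotation": [0, 0, 0]}, {"gripper": 1, "offset": [0.003, -0.022, 0], "rotation": [0, 0, 0]}, {"gripper": 1, "offset": [0.003, -0.022, 0], "rotation": [0, 0, 0]}, {"gripper": 1, "offset": [0.003, -0.022, 0], "rotation": [0, 0, 0]}, {"gripper": 1, "offset": [0.002, -0.022, 0], "rotation": [0, 0, 0]}, {"gripper": 1, "offset": [0, 0, 0], "rotation": [0, 0, 0]}, {"gripper": 1, "offset": [0, 0, 0], "rotation": [0, 0, 0]}, {"gripper": 1, "offset": [0, 0, 0], "rotation": [0, 0, 0]}]'

```text
clock: 30.6
position: [0.5508, 0.1514, 0.1012]
ee_rot: [0.024, 1.0, 0.0, -0.0]
ft_force: [0.2, -0.5, -0.3]
grip_width: 1.003
grasp_force: 0.0
```

```bash
python3 - <<'E'
from h import *
plan((.5515,.1512,.024,87.2))
E
```

```text
at [0.5508 0.1514 0.1012] phi 87.3 tilt 0.03 t 30.6 grip 1.003 F [ 0.2 -0.5 -0.3] gf 0.0
rotz 0.1 off mm [-0.7 -0.2 77.2] len 77
```

Request:
jog_arm --deltas '[{"gripper": 1, "offset": [-0.0005, 0, 0.02], "rotation": [0, 0, 0]}, {"gripper": 1, "offset": [0, 0, 0.02], "rotation": [0, 0, 0]}, {"gripper": 1, "offset": [0, 0, 0.013], "rotation": [0, 0, 0]}, {"gripper": 1, "offset": [0, 0, 0.012], "rotation": [0, 0, 0]}, {"gripper": 1, "offset": [0, 0, 0.012], "rotation": [0, 0, 0]}, {"gripper": 1, "offset": [0, 0, 0], "rotation": [0, 0, 0]}, {"gripper": 0.6, "offset": [0, 0, 0], "rotation": [0, 0, 0]}, {"gripper": 0.4, "offset": [0, 0, 0], "rotation": [0, 0, 0]}, {"gripper": 0.4, "offset": [0, 0, 0], "rotation": [0, 0, 0]}, {"gripper": 0.4, "offset": [0, 0, 0], "rotation": [0, 0, 0]}, {"gripper": 0.4, "offset": [0, 0, 0], "rotation": [0, 0, 0]}, {"gripper": 0.4, "offset": [0, 0, 0], "rotation": [0, 0, 0]}, {"gripper": 0.4, "offset": [0, 0, -0.01], "rotation": [0, 0, 0]}, {"gripper": 0.4, "offset": [0, 0, -0.02], "rotation": [0, 0, 0]}, {"gripper": 0.4, "offset": [0, 0, -0.03], "rotation": [0, 0, 0]}, {"gripper": 0.4, "offset": [0, 0, -0.025], "rotation": [0, 0, 0]}, {"gripper": 0.4, "offset": [0, 0, 0], "rotation": [0, 0, 0]}, {"gripper": 0.4, "offset": [0, 0, 0], "rotation": [0, 0, 0]}]'

```text
clock: 32.4
position: [0.5516, 0.1511, 0.11]
ee_rot: [0.024, 1.0, 0.0, 0.0]
ft_force: [-0.1, 0.3, -1.7]
grip_width: 0.687
grasp_force: 54.3
```

```bash
python3 - <<'E'
from h import *
plan((.4942,.326,.108,87.3),(.4942,.326,.03,-4.4))
E
```

```text
at [0.5516 0.1511 0.11  ] phi 87.3 tilt 0.06 t 32.4 grip 0.687 F [-0.1  0.3 -1.7] gf 54.3
rotz -0.0 off mm [ 65.6 172.    2. ] len 184
rotz 91.7 off mm [ 0.  0. 78.] len 78
```

Request:
jog_arm --deltas '[{"gripper": 0.4, "offset": [0.004, 0.01, 0], "rotation": [0, 0, 0]}, {"gripper": 0.4, "offset": [0.007, 0.018, 0], "rotation": [0, 0, 0]}, {"gripper": 0.4, "offset": [0.009, 0.024, 0], "rotation": [0, 0, 0]}, {"gripper": 0.4, "offset": [0.009, 0.024, 0], "rotation": [0, 0, 0]}, {"gripper": 0.4, "offset": [0.009, 0.024, 0], "rotation": [0, 0, 0]}, {"gripper": 0.4, "offset": [0.009, 0.024, 0], "rotation": [0, 0, 0]}, {"gripper": 0.4, "offset": [0.009, 0.024, 0], "rotation": [0, 0, 0]}, {"gripper": 0.4, "offset": [0.0065, 0.016, 0], "rotation": [0, 0, 0]}, {"gripper": 0.4, "offset": [0.003, 0.008, 0], "rotation": [0, 0, 0]}, {"gripper": 0.4, "offset": [0, 0, 0], "rotation": [0, 0, 0]}]'

```text
clock: 33.4
position: [0.4937, 0.3266, 0.1089]
ee_rot: [0.023, 1.0, -0.0, -0.0]
ft_force: [0.1, -0.2, -1.1]
grip_width: 0.686
grasp_force: 54.2
```

Request:
jog_arm --deltas '[{"gripper": 0.4, "offset": [0, 0, 0], "rotation": [0, 0, 3.7]}, {"gripper": 0.4, "offset": [0, 0, 0], "rotation": [0, 0, 6]}, {"gripper": 0.4, "offset": [0, 0, 0], "rotation": [0, 0, 7]}, {"gripper": 0.4, "offset": [0, 0, 0], "rotation": [0, 0, 7]}, {"gripper": 0.4, "offset": [0, 0, 0], "rotation": [0, 0, 7]}, {"gripper": 0.4, "offset": [0, 0, 0], "rotation": [0, 0, 7]}, {"gripper": 0.4, "offset": [0, 0, 0], "rotation": [0, 0, 7]}, {"gripper": 0.4, "offset": [0, 0, 0], "rotation": [0, 0, 7]}, {"gripper": 0.4, "offset": [0, 0, 0], "rotation": [0, 0, 7]}, {"gripper": 0.4, "offset": [0, 0, 0], "rotation": [0, 0, 7]}, {"gripper": 0.4, "offset": [0, 0, 0], "rotation": [0, 0, 7]}, {"gripper": 0.4, "offset": [0, 0, 0], "rotation": [0, 0, 7]}, {"gripper": 0.4, "offset": [0, 0, 0], "rotation": [0, 0, 7]}, {"gripper": 0.4, "offset": [0, 0, 0], "rotation": [0, 0, 5]}, {"gripper": 0.4, "offset": [0, 0, 0], "rotation": [0, 0, 0]}, {"gripper": 0.4, "offset": [0, 0, 0], "rotation": [0, 0, 0]}]'

```text
clock: 35.0
position: [0.4948, 0.3248, 0.1095]
ee_rot: [0.734, 0.68, -0.0, 0.0]
ft_force: [-0.7, -0.6, -0.4]
grip_width: 0.69
grasp_force: 54.2
```

```bash
python3 - <<'E'
from h import *
plan((.4942,.326,.022,-4.4))
E
```

```text
at [0.4948 0.3248 0.1095] phi -4.4 tilt 0.02 t 35.0 grip 0.69 F [-0.7 -0.6 -0.4] gf 54.2
rotz 0.0 off mm [ 1.2 -0.7 87.5] len 87
```

Request:
jog_arm --deltas '[{"gripper": 0.4, "offset": [0.001, 0, 0.015], "rotation": [0, 0, 0]}, {"gripper": 0.4, "offset": [0, 0, 0.02], "rotation": [0, 0, 0]}, {"gripper": 0.4, "offset": [0, 0, 0.02], "rotation": [0, 0, 0]}, {"gripper": 0.4, "offset": [0, 0, 0.015], "rotation": [0, 0, 0]}, {"gripper": 0.4, "offset": [0, 0, 0.01], "rotation": [0, 0, 0]}, {"gripper": 0.4, "offset": [0, 0, 0.005], "rotation": [0, 0, 0]}, {"gripper": 0.4, "offset": [0, 0, 0.003], "rotation": [0, 0, 0]}, {"gripper": 0.4, "offset": [0, 0, 0], "rotation": [0, 0, 0]}, {"gripper": 0.4, "offset": [0, 0, 0], "rotation": [0, 0, 0]}]'

```text
clock: 35.9
position: [0.4949, 0.3271, 0.0221]
ee_rot: [0.734, 0.679, 0.001, -0.0]
ft_force: [0.7, 0.6, -1.1]
grip_width: 0.69
grasp_force: 54.2
```

Request:
jog_arm --deltas '[{"gripper": 0.4, "offset": [0, 0, 0.001], "rotation": [0, 0, 0]}, {"gripper": 0.4, "offset": [0, 0, 0.0005], "rotation": [0, 0, 0]}, {"gripper": 0.4, "offset": [0, 0, 0], "rotation": [0, 0, 0]}, {"gripper": 0.75, "offset": [0, 0, 0], "rotation": [0, 0, 0]}, {"gripper": 0.9, "offset": [0, 0, 0], "rotation": [0, 0, 0]}, {"gripper": 0.9, "offset": [0, 0, 0], "rotation": [0, 0, 0]}, {"gripper": 0.9, "offset": [0, 0, -0.02], "rotation": [0, 0, 0]}, {"gripper": 0.9, "offset": [0, 0, -0.03], "rotation": [0, 0, 0]}, {"gripper": 0.9, "offset": [0, 0, -0.03], "rotation": [0, 0, 0]}, {"gripper": 0.9, "offset": [0.02, 0, -0.01], "rotation": [0, 0, 0]}, {"gripper": 0.9, "offset": [0.03, 0, 0], "rotation": [0, 0, 0]}, {"gripper": 0.9, "offset": [0.03, 0, 0], "rotation": [0, 0, 0]}, {"gripper": 0.9, "offset": [0.03, 0, 0], "rotation": [0, 0, 0]}, {"gripper": 0.9, "offset": [0.03, 0.01, 0], "rotation": [0, 0, 0]}, {"gripper": 0.9, "offset": [0.01, 0.01, 0], "rotation": [0, 0, 0]}, {"gripper": 0.9, "offset": [0, 0, 0], "rotation": [0, 0, 0]}, {"gripper": 0.9, "offset": [0, 0, 0], "rotation": [0, 0, 0]}]'

```text
clock: 37.6
position: [0.5262, 0.4738, 0.1096]
ee_rot: [0.734, 0.679, -0.0, 0.0]
ft_force: [-0.6, -1.0, -0.4]
grip_width: 0.902
grasp_force: 0.0
```

```bash
python3 - <<'E'
from h import *
plan((.499,.482,.05,-3.7))
b=imaging.camera("top"); a=imaging.camera("scene")
cv2.imwrite("pics/t5.png",np.vstack([cv2.resize(b[150:260,235:425],(570,330)),cv2.resize(a[140:310,200:420],(349,270))[:, :].copy() if 0 else cv2.resize(a[150:290,200:420],(570,250))]))
print("yellow",rect("top",hsv(b,(20,120,90),(35,255,255),(290,150,440,245)),.034))
print("white",rect("top",hsv(b,(0,0,190),(180,40,255),(290,170,408,250)),.034))
E
```

```text
at [0.5262 0.4738 0.1096] phi -4.5 tilt 0.06 t 37.6 grip 0.902 F [-0.6 -1.  -0.4] gf 0.0
rotz -0.8 off mm [  6.4 -27.6  59.6] len 66
yellow [(495, 326, 60, 35, -4.8)]
white [(406, 309, 57, 35, 89.1), (573, 279, 31, 26, -0.9)]
```

View pics/t5.png

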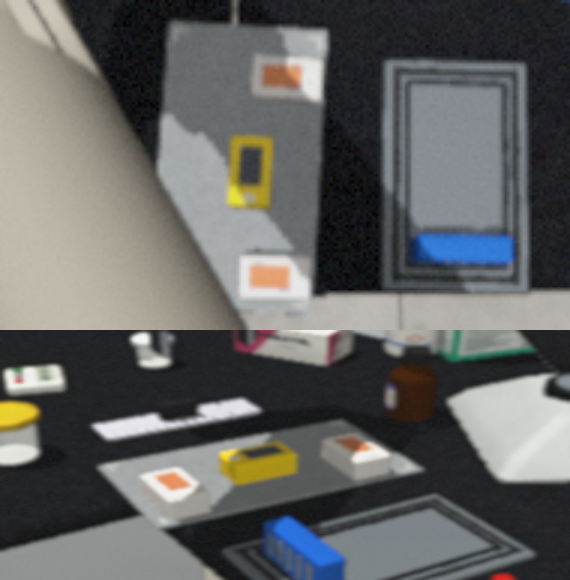

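The blocks stand upright on the board: white at (270,277) and (285,77), yellow at (250,170) in the top part. The chamber is empty apart from the cassette. I'm checking that the straightedge hasn't been knocked.

```bash
python3 - <<'E'
from h import *
for im in (cv2.imread("pics/scene0.png"),imaging.camera("scene")):
    print(rect("scene",hsv(im,(0,0,150),(180,60,255),(230,180,305,218)),.005,60), rect("scene",hsv(im,(0,0,0),(180,255,70),(255,188,285,203)),.02,5))
    m=hsv(im,(0,0,150),(180,60,255),(230,180,305,218)); print(cv2.boundingRect(m.astype(np.uint8)))
plan()
E
```

```text
[(509, 405, 78, 40, -32.1), (498, 487, 162, 45, -3.7)] [(501, 487, 75, 56, -31.8)]
(236, 189, 69, 29)
[(506, 395, 83, 19, -5.2), (498, 487, 162, 46, -3.9)] [(501, 487, 75, 56, -31.8)]
(236, 189, 68, 29)
at [0.5259 0.474  0.1102] phi -4.5 tilt 0.02 t 37.8 grip 0.901 F [-0.5 -0.1  0. ] gf 0.0
```

Request:
jog_arm --deltas '[{"gripper": 0.9, "offset": [0.0035, -0.014, 0], "rotation": [0, 0, -0.8]}, {"gripper": 0.9, "offset": [0.0035, -0.014, 0], "rotation": [0, 0, 0]}, {"gripper": 0.9, "offset": [0, 0, 0.015], "rotation": [0, 0, 0]}, {"gripper": 0.9, "offset": [0, 0, 0.02], "rotation": [0, 0, 0]}, {"gripper": 0.9, "offset": [0, 0, 0.02], "rotation": [0, 0, 0]}, {"gripper": 0.9, "offset": [0, 0, 0.015], "rotation": [0, 0, 0]}, {"gripper": 0.9, "offset": [0, 0, 0.01], "rotation": [0, 0, 0]}, {"gripper": 0.9, "offset": [0, 0, 0.01], "rotation": [0, 0, 0]}, {"gripper": 0.9, "offset": [0, 0, 0], "rotation": [0, 0, 0]}, {"gripper": 0.9, "offset": [0, 0, 0], "rotation": [0, 0, 0]}]'

```text
clock: 38.75
position: [0.4989, 0.4839, 0.0204]
ee_rot: [0.729, 0.684, 0.0, 0.0]
ft_force: [-0.5, 0.1, -0.5]
grip_width: 0.902
grasp_force: 0.0
```

Request:
jog_arm --deltas '[{"gripper": 0.3, "offset": [0, 0, 0], "rotation": [0, 0, 0]}, {"gripper": 0.1, "offset": [0, 0, 0], "rotation": [0, 0, 0]}, {"gripper": 0.1, "offset": [0, 0, 0], "rotation": [0, 0, 0]}, {"gripper": 0.1, "offset": [0, 0, 0], "rotation": [0, 0, 0]}, {"gripper": 0.1, "offset": [0, 0, 0], "rotation": [0, 0, 0]}, {"gripper": 0.1, "offset": [0, 0, 0], "rotation": [0, 0, 0]}, {"gripper": 0.1, "offset": [0, 0, 0], "rotation": [0, 0, 0]}, {"gripper": 0.1, "offset": [0, 0, -0.01], "rotation": [0, 0, 0]}, {"gripper": 0.1, "offset": [0, 0, -0.02], "rotation": [0, 0, 0]}, {"gripper": 0.1, "offset": [0, 0, -0.02], "rotation": [0, 0, 0.7]}, {"gripper": 0.1, "offset": [0, 0, 0], "rotation": [0, 0, 0]}, {"gripper": 0.1, "offset": [0, 0, 0], "rotation": [0, 0, 0]}]' --newtons 70

```text
clock: 39.95
position: [0.4984, 0.4838, 0.07]
ee_rot: [0.733, 0.68, 0.0, -0.0]
ft_force: [-0.7, -0.2, -2.4]
grip_width: 0.451
grasp_force: 71.1
```

```bash
python3 - <<'E'
from h import *
plan((.4984,.372,.07,-4.4),(.4984,.372,.026,-4.4),(.4979,.365,.026,-4.4))
b=imaging.camera("scene"); cv2.imwrite("pics/s6.png",b)
print("yellow",rect("scene",hsv(b,(20,120,90),(35,255,255),(250,190,340,240)),.034))
E
```

```text
at [0.4984 0.4838 0.07  ] phi -4.3 tilt 0.02 t 40.0 grip 0.451 F [-0.7 -0.2 -2.4] gf 71.1
rotz 0.1 off mm [-111.5    8.6    0. ] len 112
rotz -0.0 off mm [ 0.  0. 44.] len 44
rotz -0.0 off mm [-7.  0. -0.] len 7
yellow [(485, 312, 74, 69, -4.8)]
```

Request:
jog_arm --deltas '[{"gripper": 0.1, "offset": [-0.01, 0.001, 0], "rotation": [0, 0, 0]}, {"gripper": 0.1, "offset": [-0.015, 0.0015, 0], "rotation": [0, 0, 0]}, {"gripper": 0.1, "offset": [-0.02, 0.0015, 0], "rotation": [0, 0, 0]}, {"gripper": 0.1, "offset": [-0.02, 0.0015, 0], "rotation": [0, 0, 0]}, {"gripper": 0.1, "offset": [-0.02, 0.0015, 0], "rotation": [0, 0, 0]}, {"gripper": 0.1, "offset": [-0.015, 0.0015, 0], "rotation": [0, 0, 0]}, {"gripper": 0.1, "offset": [-0.0115, 0, 0], "rotation": [0, 0, 0]}, {"gripper": 0.1, "offset": [0, 0, 0.012], "rotation": [0, 0, 0]}, {"gripper": 0.1, "offset": [0, 0, 0.012], "rotation": [0, 0, 0]}, {"gripper": 0.1, "offset": [0, 0, 0.01], "rotation": [0, 0, 0]}, {"gripper": 0.1, "offset": [0, 0, 0.006], "rotation": [0, 0, 0]}, {"gripper": 0.1, "offset": [0, 0, 0.004], "rotation": [0, 0, 0]}, {"gripper": 0.1, "offset": [0, 0, 0], "rotation": [0, 0, 0]}, {"gripper": 0.1, "offset": [0, 0, 0], "rotation": [0, 0, 0]}]'

```text
clock: 41.4
position: [0.4988, 0.3722, 0.026]
ee_rot: [0.733, 0.68, 0.0, 0.0]
ft_force: [0.4, -0.2, -1.6]
grip_width: 0.452
grasp_force: 71.1
```

```bash
python3 - <<'E'
from h import *
plan((.4979,.365,.0255,-4.4))
b=imaging.camera("scene"); t=imaging.camera("top")
print("yellow",rect("scene",hsv(b,(20,120,90),(35,255,255),(250,190,340,240)),.034), rect("top",hsv(t,(20,120,90),(35,255,255),(290,150,440,245)),.034))
cv2.imwrite("pics/s7.png",cv2.resize(b[160:250,220:370],(750,450),interpolation=cv2.INTER_CUBIC))
E
```

```text
at [0.4988 0.3722 0.026 ] phi -4.3 tilt 0.02 t 41.4 grip 0.452 F [ 0.4 -0.2 -1.6] gf 71.1
rotz 0.1 off mm [-7.2 -0.4  0.5] len 7
yellow [(485, 312, 75, 70, 76.6)] []
```

View pics/s7.png

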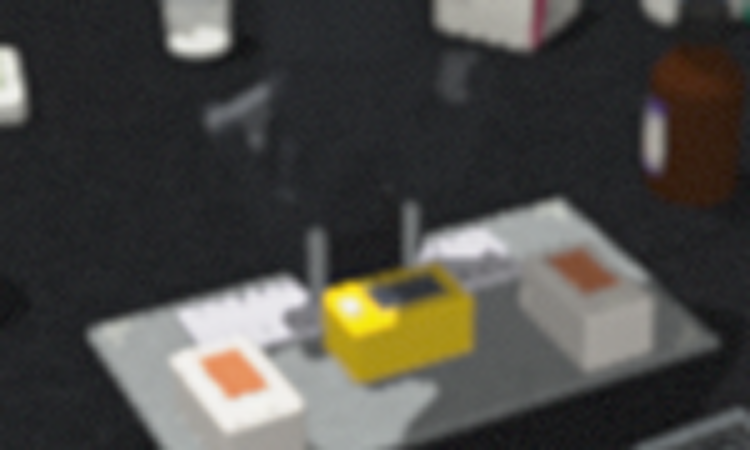

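The view shows the straightedge on the board behind the yellow block, with a small gap and clear of both white blocks. I'm closing the gap.

Request:
jog_arm --deltas '[{"gripper": 0.1, "offset": [0, 0, 0.001], "rotation": [0, 0, 0]}, {"gripper": 0.1, "offset": [-0.002, 0, 0], "rotation": [0, 0, 0]}, {"gripper": 0.1, "offset": [-0.002, 0, 0], "rotation": [0, 0, 0]}, {"gripper": 0.1, "offset": [-0.002, 0, 0], "rotation": [0, 0, 0]}, {"gripper": 0.1, "offset": [-0.001, 0, 0], "rotation": [0, 0, 0]}, {"gripper": 0.1, "offset": [-0.001, 0, 0], "rotation": [0, 0, 0]}, {"gripper": 0.1, "offset": [-0.001, 0, 0], "rotation": [0, 0, 0]}, {"gripper": 0.1, "offset": [-0.001, 0, 0], "rotation": [0, 0, 0]}, {"gripper": 0.1, "offset": [0, 0, 0], "rotation": [0, 0, 0]}, {"gripper": 0.1, "offset": [0, 0, 0], "rotation": [0, 0, 0]}]'

```text
clock: 42.5
position: [0.4979, 0.3619, 0.025]
ee_rot: [0.733, 0.68, -0.0, 0.0]
ft_force: [0.1, -0.0, -1.6]
grip_width: 0.451
grasp_force: 71.1
```

```bash
python3 - <<'E'
from h import *
plan()
b=imaging.camera("scene")
print("yellow",rect("scene",hsv(b,(20,120,90),(35,255,255),(250,190,340,240)),.034))
E
```

```text
at [0.4979 0.3619 0.025 ] phi -4.3 tilt 0.0 t 42.5 grip 0.451 F [ 0.1 -0.  -1.6] gf 71.1
yellow [(484, 310, 74, 71, 81.2)]
```

Request:
jog_arm --deltas '[{"gripper": 0.1, "offset": [-0.0005, 0, 0.0005], "rotation": [0, 0, 0]}, {"gripper": 0.1, "offset": [-0.0005, 0, 0.0005], "rotation": [0, 0, 0]}, {"gripper": 0.1, "offset": [0, 0, 0], "rotation": [0, 0, 0]}, {"gripper": 0.1, "offset": [0, 0, 0], "rotation": [0, 0, 0]}]'

```text
clock: 42.95
position: [0.4979, 0.3619, 0.0249]
ee_rot: [0.733, 0.68, 0.001, -0.001]
ft_force: [-2.1, 0.4, 7.6]
grip_width: 0.45
grasp_force: 72.1
```

Request:
jog_arm --deltas '[{"gripper": 0.1, "offset": [0, 0, -0.0007], "rotation": [0, 0, 0]}, {"gripper": 0.55, "offset": [0, 0, 0], "rotation": [0, 0, 0]}, {"gripper": 0.7, "offset": [0, 0, 0], "rotation": [0, 0, 0]}, {"gripper": 0.7, "offset": [0, 0, 0], "rotation": [0, 0, 0]}, {"gripper": 0.7, "offset": [0, 0, -0.02], "rotation": [0, 0, 0]}, {"gripper": 0.7, "offset": [0, 0, -0.03], "rotation": [0, 0, 0]}, {"gripper": 0.7, "offset": [0, 0, -0.04], "rotation": [0, 0, 0]}, {"gripper": 0.7, "offset": [0, 0, -0.04], "rotation": [0, 0, 0]}, {"gripper": 0.7, "offset": [0, 0, -0.03], "rotation": [0, 0, 0]}, {"gripper": 0.7, "offset": [-0.02, 0, 0], "rotation": [0, 0, 0]}, {"gripper": 0.7, "offset": [-0.035, 0, 0], "rotation": [0, 0, 0]}, {"gripper": 0.7, "offset": [-0.045, 0, 0], "rotation": [0, 0, 0]}, {"gripper": 0.7, "offset": [-0.045, 0, 0], "rotation": [0, 0, 0]}, {"gripper": 0.7, "offset": [-0.045, 0, 0], "rotation": [0, 0, 0]}, {"gripper": 0.7, "offset": [-0.045, 0, 0], "rotation": [0, 0, 0]}, {"gripper": 0.7, "offset": [-0.045, 0, 0], "rotation": [0, 0, 0]}, {"gripper": 0.7, "offset": [-0.045, 0, 0], "rotation": [0, 0, 0]}, {"gripper": 0.7, "offset": [-0.035, 0, 0], "rotation": [0, 0, 0]}, {"gripper": 0.7, "offset": [0, 0, 0], "rotation": [0, 0, 0]}]'

```text
clock: 44.85
position: [0.4701, -0.003, 0.1848]
ee_rot: [0.736, 0.677, 0.0, -0.0]
ft_force: [0.5, -0.3, 0.2]
grip_width: 0.696
grasp_force: 0.0
```

```bash
python3 - <<'E'
from h import *
# lid on the worktop: handle at (.459,-.0943)
plan((.459,-.0943,.18,-2.7),(.459,-.0943,.077,-2.7))
b=imaging.camera("top");a=imaging.camera("scene"); cv2.imwrite("pics/t8r.png",b)
print("yellow",rect("top",hsv(b,(20,120,90),(35,255,255),(290,150,440,245)),.034))
print("white",rect("top",hsv(b,(0,0,190),(180,40,255),(280,170,408,250)),.02))
print("lidhandle",rect("top",hsv(b,(0,0,0),(180,255,60),(455,195,510,240)),.099,10)); print("tap",rect("top",hsv(b,(0,120,120),(8,255,255),(440,190,515,240)),.098,10))
cv2.imwrite("pics/t8.png",np.vstack([cv2.resize(b[150:260,270:510],(750,344),interpolation=cv2.INTER_CUBIC),cv2.resize(a[180:255,220:382],(540,250),interpolation=cv2.INTER_CUBIC).copy() if 0 else cv2.resize(a[180:240,220:400],(750,250),interpolation=cv2.INTER_CUBIC)]))
E
```

```text
at [ 0.4701 -0.003   0.1848] phi -4.8 tilt 0.07 t 44.9 grip 0.696 F [ 0.5 -0.3  0.2] gf 0.0
rotz -2.1 off mm [-91.7  -6.8   4.8] len 92
rotz -0.0 off mm [  0.   0. 103.] len 103
yellow [(494, 323, 61, 33, -1.1)]
white [(407, 309, 58, 35, 89.1), (497, 362, 160, 41, -4.4), (576, 295, 60, 32, 89.1)]
lidhandle [(459, -82, 101, 70, -24.6)]
tap [(458, -27, 17, 8, 72.9), (462, 0, 21, 19, 86.1)]
```

View pics/t8.png

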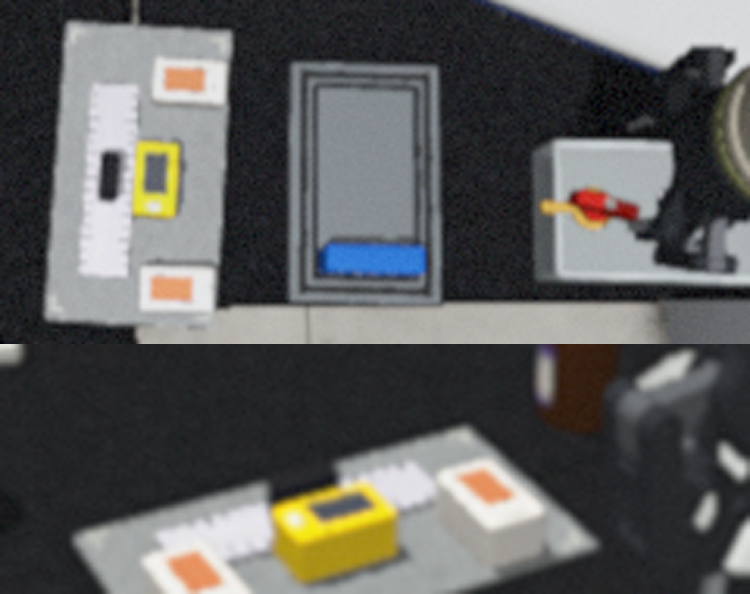

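The top part shows the straightedge flush along the yellow block and past both its ends. The whites are upright on the board, the chamber is empty, and the lid stands where I left it. Next I fetch the lid.

Request:
jog_arm --deltas '[{"gripper": 0.8, "offset": [-0.02, -0.0015, 0], "rotation": [0, 0, -2.1]}, {"gripper": 0.8, "offset": [-0.025, -0.002, 0], "rotation": [0, 0, 0]}, {"gripper": 0.8, "offset": [-0.025, -0.002, 0], "rotation": [0, 0, 0]}, {"gripper": 0.8, "offset": [-0.015, -0.001, 0], "rotation": [0, 0, 0]}, {"gripper": 0.8, "offset": [0, 0, 0], "rotation": [0, 0, 0]}, {"gripper": 0.8, "offset": [0, 0, 0], "rotation": [0, 0, 0]}, {"gripper": 0.8, "offset": [0, 0, 0], "rotation": [0, 0, 0]}, {"gripper": 0.8, "offset": [0, 0, 0], "rotation": [0, 0, 0]}]'

```text
clock: 45.75
position: [0.4602, -0.0814, 0.1846]
ee_rot: [0.72, 0.694, -0.0, 0.0]
ft_force: [0.0, -0.1, -0.2]
grip_width: 0.798
grasp_force: 0.0
```

```bash
python3 - <<'E'
from h import *
plan((.459,-.0943,.077,-2.7))
E
```

```text
at [ 0.4602 -0.0814  0.1846] phi -2.1 tilt 0.01 t 45.8 grip 0.798 F [ 0.  -0.1 -0.2] gf 0.0
rotz 0.6 off mm [-12.9  -0.6 107.6] len 108
```

Request:
jog_arm --deltas '[{"gripper": 0.8, "offset": [-0.013, -0.0006, 0], "rotation": [0, 0, 0.6]}, {"gripper": 0.8, "offset": [0, 0, 0.02], "rotation": [0, 0, 0]}, {"gripper": 0.8, "offset": [0, 0, 0.025], "rotation": [0, 0, 0]}, {"gripper": 0.8, "offset": [0, 0, 0.025], "rotation": [0, 0, 0]}, {"gripper": 0.8, "offset": [0, 0, 0.02], "rotation": [0, 0, 0]}, {"gripper": 0.8, "offset": [0, 0, 0.01], "rotation": [0, 0, 0]}, {"gripper": 0.8, "offset": [0, 0, 0.007], "rotation": [0, 0, 0]}, {"gripper": 0.8, "offset": [0, 0, 0], "rotation": [0, 0, 0]}, {"gripper": 0.8, "offset": [0, 0, 0], "rotation": [0, 0, 0]}]'

```text
clock: 46.65
position: [0.4594, -0.0958, 0.0784]
ee_rot: [0.724, 0.689, 0.0, 0.0]
ft_force: [-0.1, -0.5, 0.4]
grip_width: 0.799
grasp_force: 0.0
```

Request:
jog_arm --deltas '[{"gripper": 0, "offset": [0, 0, 0], "rotation": [0, 0, 0]}, {"gripper": 0, "offset": [0, 0, 0], "rotation": [0, 0, 0]}, {"gripper": 0, "offset": [0, 0, 0], "rotation": [0, 0, 0]}, {"gripper": 0, "offset": [0, 0, 0], "rotation": [0, 0, 0]}, {"gripper": 0, "offset": [0, 0, 0], "rotation": [0, 0, 0]}, {"gripper": 0, "offset": [0, 0, 0], "rotation": [0, 0, 0]}, {"gripper": 0, "offset": [0, 0, 0], "rotation": [0, 0, 0]}, {"gripper": 0, "offset": [0, 0, 0], "rotation": [0, 0, 0]}]' --newtons 80

```text
clock: 47.45
position: [0.4591, -0.0954, 0.0782]
ee_rot: [0.724, 0.69, 0.0, -0.0]
ft_force: [-3.2, 1.6, 7.9]
grip_width: 0.264
grasp_force: 77.9
```

Request:
jog_arm --deltas '[{"gripper": 0, "offset": [0, 0, -0.005], "rotation": [0, 0, 0]}, {"gripper": 0, "offset": [0, 0, -0.01], "rotation": [0, 0, 0]}, {"gripper": 0, "offset": [0, 0, -0.015], "rotation": [0, 0, 0]}, {"gripper": 0, "offset": [0, 0, -0.015], "rotation": [0, 0, 0]}, {"gripper": 0, "offset": [0, 0, -0.015], "rotation": [0, 0, 0]}, {"gripper": 0, "offset": [0, 0, -0.015], "rotation": [0, 0, 0]}, {"gripper": 0, "offset": [0, 0, -0.015], "rotation": [0, 0, 0]}, {"gripper": 0, "offset": [0, 0, -0.005], "rotation": [0, 0, 0]}, {"gripper": 0, "offset": [0, 0, 0], "rotation": [0, 0, 0]}]'

```text
clock: 48.35
position: [0.4592, -0.0953, 0.1732]
ee_rot: [0.724, 0.689, 0.001, -0.0]
ft_force: [-0.3, -0.5, -4.1]
grip_width: 0.266
grasp_force: 78.5
```

Request:
jog_arm --deltas '[{"gripper": 0, "offset": [0, 0, 0], "rotation": [0, 0, -3]}, {"gripper": 0, "offset": [0, 0, 0], "rotation": [0, 0, -6]}, {"gripper": 0, "offset": [0, 0, 0], "rotation": [0, 0, -6]}, {"gripper": 0, "offset": [0, 0, 0], "rotation": [0, 0, -6]}, {"gripper": 0, "offset": [0, 0, 0], "rotation": [0, 0, -6]}, {"gripper": 0, "offset": [0, 0, 0], "rotation": [0, 0, -6]}, {"gripper": 0, "offset": [0, 0, 0], "rotation": [0, 0, -6]}, {"gripper": 0, "offset": [0, 0, 0], "rotation": [0, 0, -6]}, {"gripper": 0, "offset": [0, 0, 0], "rotation": [0, 0, -6]}, {"gripper": 0, "offset": [0, 0, 0], "rotation": [0, 0, -6]}, {"gripper": 0, "offset": [0, 0, 0], "rotation": [0, 0, -6]}, {"gripper": 0, "offset": [0, 0, 0], "rotation": [0, 0, -6]}, {"gripper": 0, "offset": [0, 0, 0], "rotation": [0, 0, -6]}, {"gripper": 0, "offset": [0, 0, 0], "rotation": [0, 0, -6]}, {"gripper": 0, "offset": [0, 0, 0], "rotation": [0, 0, -6]}, {"gripper": 0, "offset": [0, 0, 0], "rotation": [0, 0, -3]}, {"gripper": 0, "offset": [0, 0, 0], "rotation": [0, 0, 0]}, {"gripper": 0, "offset": [0, 0, 0], "rotation": [0, 0, 0]}]'

```text
clock: 50.15
position: [0.4586, -0.0954, 0.1722]
ee_rot: [0.026, 1.0, 0.0, -0.0]
ft_force: [-1.4, 0.8, -2.7]
grip_width: 0.262
grasp_force: 78.6
```

```bash
python3 - <<'E'
from h import *
plan((.5061,.1497,.173,87.2))
E
```

```text
at [ 0.4586 -0.0954  0.1722] phi 87.1 tilt 0.05 t 50.1 grip 0.262 F [-1.4  0.8 -2.7] gf 78.6
rotz -0.1 off mm [-35.5 247.2  -0.8] len 250
```

Request:
jog_arm --deltas '[{"gripper": 0, "offset": [-0.0015, 0.01, 0], "rotation": [0, 0, 0]}, {"gripper": 0, "offset": [-0.002, 0.015, 0], "rotation": [0, 0, 0]}, {"gripper": 0, "offset": [-0.003, 0.022, 0], "rotation": [0, 0, 0]}, {"gripper": 0, "offset": [-0.003, 0.022, 0], "rotation": [0, 0, 0]}, {"gripper": 0, "offset": [-0.003, 0.022, 0], "rotation": [0, 0, 0]}, {"gripper": 0, "offset": [-0.003, 0.022, 0], "rotation": [0, 0, 0]}, {"gripper": 0, "offset": [-0.003, 0.022, 0], "rotation": [0, 0, 0]}, {"gripper": 0, "offset": [-0.003, 0.022, 0], "rotation": [0, 0, 0]}, {"gripper": 0, "offset": [-0.003, 0.022, 0], "rotation": [0, 0, 0]}, {"gripper": 0, "offset": [-0.003, 0.022, 0], "rotation": [0, 0, 0]}, {"gripper": 0, "offset": [-0.003, 0.022, 0], "rotation": [0, 0, 0]}, {"gripper": 0, "offset": [-0.003, 0.014, 0], "rotation": [0, 0, 0]}, {"gripper": 0, "offset": [-0.002, 0.01, 0], "rotation": [0, 0, 0]}, {"gripper": 0, "offset": [0, 0, 0], "rotation": [0, 0, 0]}, {"gripper": 0, "offset": [0, 0, 0], "rotation": [0, 0, 0]}, {"gripper": 0, "offset": [0, 0, 0], "rotation": [0, 0, 0]}]'

```text
clock: 51.75
position: [0.5066, 0.1482, 0.1728]
ee_rot: [0.026, 1.0, 0.0, -0.0]
ft_force: [0.4, 0.3, -3.9]
grip_width: 0.261
grasp_force: 78.6
```

```bash
python3 - <<'E'
from h import *
plan((.5061,.1497,.088,87.2))
b=imaging.camera("top"); a=imaging.camera("scene")
print("tap",rect("top",hsv(b,(0,120,120),(8,255,255),(340,190,415,260)),.193,5))
cv2.imwrite("pics/l9.png",np.hstack([cv2.resize(b[140:270,340:440],(400,520)),cv2.resize(a[170:320,270:420],(400,520))]))
E
```

```text
at [0.5066 0.1482 0.1728] phi 87.1 tilt 0.01 t 51.8 grip 0.261 F [ 0.4  0.3 -3.9] gf 78.6
rotz -0.1 off mm [ 0.6  1.5 84.8] len 85
tap [(426, 158, 45, 20, -15.3)]
```

View pics/l9.png

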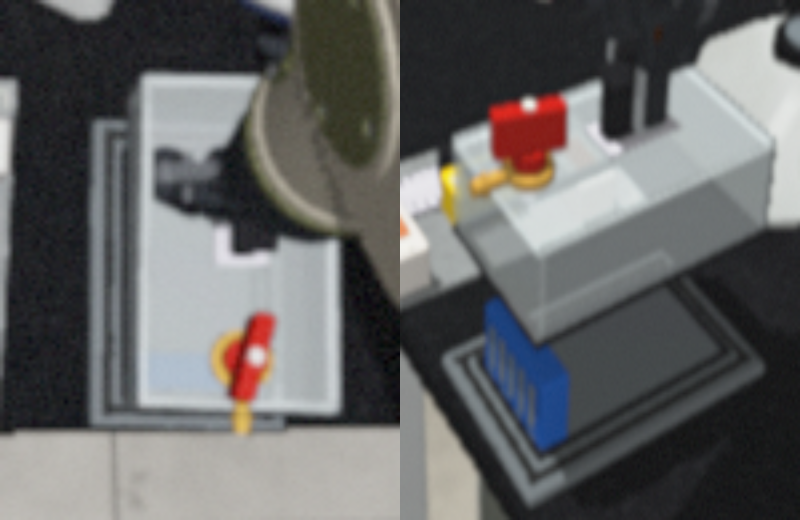

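The view shows the lid level above the chamber and aligned with it, with the tap over the cassette and open.

Request:
jog_arm --deltas '[{"gripper": 0, "offset": [0.0005, 0.001, 0.005], "rotation": [0, 0, 0]}, {"gripper": 0, "offset": [0, 0, 0.012], "rotation": [0, 0, 0]}, {"gripper": 0, "offset": [0, 0, 0.015], "rotation": [0, 0, 0]}, {"gripper": 0, "offset": [0, 0, 0.015], "rotation": [0, 0, 0]}, {"gripper": 0, "offset": [0, 0, 0.012], "rotation": [0, 0, 0]}, {"gripper": 0, "offset": [0, 0, 0.01], "rotation": [0, 0, 0]}, {"gripper": 0, "offset": [0, 0, 0.006], "rotation": [0, 0, 0]}, {"gripper": 0, "offset": [0, 0, 0], "rotation": [0, 0, 0]}, {"gripper": 0, "offset": [0, 0, 0], "rotation": [0, 0, 0]}]'

```text
clock: 52.75
position: [0.5064, 0.1504, 0.098]
ee_rot: [0.025, 1.0, 0.0, 0.0]
ft_force: [0.2, 0.1, -3.3]
grip_width: 0.266
grasp_force: 78.6
```

Request:
jog_arm --deltas '[{"gripper": 0, "offset": [0, -0.0006, 0.003], "rotation": [0, 0, 0]}, {"gripper": 0, "offset": [0, 0, 0.003], "rotation": [0, 0, 0]}, {"gripper": 0, "offset": [0, 0, 0.002], "rotation": [0, 0, 0]}, {"gripper": 0, "offset": [0, 0, 0.002], "rotation": [0, 0, 0]}, {"gripper": 0, "offset": [0, 0, 0.001], "rotation": [0, 0, 0]}, {"gripper": 0, "offset": [0, 0, 0], "rotation": [0, 0, 0]}]'

```text
clock: 53.35
position: [0.5061, 0.1498, 0.0866]
ee_rot: [0.025, 1.0, -0.0, -0.0]
ft_force: [-1.1, -0.5, -4.3]
grip_width: 0.265
grasp_force: 78.7
```

Request:
jog_arm --deltas '[{"gripper": 0, "offset": [0, 0, 0.0005], "rotation": [0, 0, 0]}, {"gripper": 0, "offset": [0, 0, 0.0005], "rotation": [0, 0, 0]}, {"gripper": 0, "offset": [0, 0, 0], "rotation": [0, 0, 0]}]'

```text
clock: 53.65
position: [0.5063, 0.1499, 0.0862]
ee_rot: [0.025, 1.0, 0.0, 0.0]
ft_force: [-2.6, -1.3, 5.2]
grip_width: 0.268
grasp_force: 79.4
```

Request:
jog_arm --deltas '[{"gripper": 0.5, "offset": [0, 0, 0], "rotation": [0, 0, 0]}, {"gripper": 0.7, "offset": [0, 0, 0], "rotation": [0, 0, 0]}, {"gripper": 0.8, "offset": [0, 0, 0], "rotation": [0, 0, 0]}, {"gripper": 0.8, "offset": [0, 0, 0], "rotation": [0, 0, 0]}, {"gripper": 0.8, "offset": [0, 0, -0.015], "rotation": [0, 0, 0]}, {"gripper": 0.8, "offset": [0, 0, -0.03], "rotation": [0, 0, 0]}, {"gripper": 0.8, "offset": [0, 0, -0.035], "rotation": [0, 0, 0]}, {"gripper": 0.45, "offset": [0.02, 0, 0], "rotation": [0, 0, 0]}, {"gripper": 0.45, "offset": [0.03, 0, 0], "rotation": [0, 0, 0]}, {"gripper": 0.45, "offset": [0.03, 0, 0], "rotation": [0, 0, 0]}, {"gripper": 0.45, "offset": [0, 0, 0], "rotation": [0, 0, 7.7]}, {"gripper": 0.45, "offset": [0, 0, 0], "rotation": [0, 0, 7.6]}, {"gripper": 0.45, "offset": [0, 0, 0], "rotation": [0, 0, 0]}, {"gripper": 0.45, "offset": [0, 0, 0], "rotation": [0, 0, 0]}, {"gripper": 0.45, "offset": [0, 0, 0], "rotation": [0, 0, 0]}]'

```text
clock: 55.15
position: [0.4265, 0.1536, 0.1659]
ee_rot: [0.156, 0.988, -0.0, 0.0]
ft_force: [-0.6, -0.4, -0.3]
grip_width: 0.447
grasp_force: 0.0
```

```bash
python3 - <<'E'
from h import *
plan((.4252,.1539,.0895,71.8))
E
```

```text
at [0.4265 0.1536 0.1659] phi 72.0 tilt 0.01 t 55.1 grip 0.447 F [-0.6 -0.4 -0.3] gf 0.0
rotz 0.2 off mm [ 1.3 -0.1 76.4] len 76
```

Grip the tap again, then turn it shut: about 75° clockwise from about 1.31 rad.

Request:
jog_arm --deltas '[{"gripper": 0.45, "offset": [0.001, 0, 0.015], "rotation": [0, 0, 0]}, {"gripper": 0.45, "offset": [0, 0, 0.02], "rotation": [0, 0, 0]}, {"gripper": 0.45, "offset": [0, 0, 0.02], "rotation": [0, 0, 0]}, {"gripper": 0.45, "offset": [0, 0, 0.014], "rotation": [0, 0, 0]}, {"gripper": 0.45, "offset": [0, 0, 0.007], "rotation": [0, 0, 0]}, {"gripper": 0.45, "offset": [0, 0, 0], "rotation": [0, 0, 0]}, {"gripper": 0, "offset": [0, 0, 0], "rotation": [0, 0, 0]}, {"gripper": 0, "offset": [0, 0, 0], "rotation": [0, 0, 0]}, {"gripper": 0, "offset": [0, 0, 0], "rotation": [0, 0, 0]}, {"gripper": 0, "offset": [0, 0, 0], "rotation": [0, 0, 0]}, {"gripper": 0, "offset": [0, 0, 0], "rotation": [0, 0, 0]}, {"gripper": 0, "offset": [0, 0, 0], "rotation": [0, 0, 0]}]' --newtons 40

```text
clock: 56.35
position: [0.4257, 0.1541, 0.0904]
ee_rot: [0.158, 0.987, 0.0, 0.0]
ft_force: [-2.3, -2.0, 6.0]
grip_width: 0.245
grasp_force: 39.2
```

Request:
jog_arm --deltas '[{"gripper": 0, "offset": [0, 0, 0], "rotation": [0, 0, 4]}, {"gripper": 0, "offset": [0, 0, 0], "rotation": [0, 0, 4]}, {"gripper": 0, "offset": [0, 0, 0], "rotation": [0, 0, 4]}, {"gripper": 0, "offset": [0, 0, 0], "rotation": [0, 0, 4]}, {"gripper": 0, "offset": [0, 0, 0], "rotation": [0, 0, 4]}, {"gripper": 0, "offset": [0, 0, 0], "rotation": [0, 0, 4]}, {"gripper": 0, "offset": [0, 0, 0], "rotation": [0, 0, 4]}, {"gripper": 0, "offset": [0, 0, 0], "rotation": [0, 0, 4]}, {"gripper": 0, "offset": [0, 0, 0], "rotation": [0, 0, 4]}, {"gripper": 0, "offset": [0, 0, 0], "rotation": [0, 0, 4]}, {"gripper": 0, "offset": [0, 0, 0], "rotation": [0, 0, 4]}, {"gripper": 0, "offset": [0, 0, 0], "rotation": [0, 0, 4]}, {"gripper": 0, "offset": [0, 0, 0], "rotation": [0, 0, 4]}, {"gripper": 0, "offset": [0, 0, 0], "rotation": [0, 0, 4]}, {"gripper": 0, "offset": [0, 0, 0], "rotation": [0, 0, 4]}, {"gripper": 0, "offset": [0, 0, 0], "rotation": [0, 0, 4]}, {"gripper": 0, "offset": [0, 0, 0], "rotation": [0, 0, 4]}, {"gripper": 0, "offset": [0, 0, 0], "rotation": [0, 0, 0]}, {"gripper": 0, "offset": [0, 0, 0], "rotation": [0, 0, 0]}]'

```text
clock: 58.25
position: [0.4258, 0.1542, 0.0904]
ee_rot: [0.683, 0.731, 0.001, -0.0]
ft_force: [-2.4, -2.4, 6.7]
grip_width: 0.246
grasp_force: 39.3
```

```bash
python3 - <<'E'
from h import *
plan((.4252,.1539,.0895,-2.9)); print(manip.get_obs()["torque"].round(2))
E
```

```text
at [0.4258 0.1542 0.0904] phi 3.9 tilt 0.07 t 58.2 grip 0.246 F [-2.4 -2.4  6.7] gf 39.3
rotz 6.8 off mm [-0.4 -0.6  0.9] len 1
[-0.47  0.39 -0.04]
```

Request:
jog_arm --deltas '[{"gripper": 0, "offset": [0, 0, 0], "rotation": [0, 0, 2.4]}, {"gripper": 0, "offset": [0, 0, 0], "rotation": [0, 0, 2.4]}, {"gripper": 0, "offset": [0, 0, 0], "rotation": [0, 0, 1.6]}, {"gripper": 0, "offset": [0, 0, 0], "rotation": [0, 0, 0.8]}, {"gripper": 0, "offset": [0, 0, 0], "rotation": [0, 0, 0]}, {"gripper": 0, "offset": [0, 0, 0], "rotation": [0, 0, 0]}]'

```text
clock: 58.85
position: [0.4258, 0.1542, 0.0904]
ee_rot: [0.727, 0.686, 0.001, -0.0]
ft_force: [-1.8, -1.8, 7.1]
grip_width: 0.247
grasp_force: 39.3
```

```bash
python3 - <<'E'
from h import *
plan(); print(manip.get_obs()["torque"].round(2))
E
```

```text
at [0.4258 0.1542 0.0904] phi -3.3 tilt 0.07 t 58.9 grip 0.247 F [-1.8 -1.8  7.1] gf 39.3
[-0.48  0.29 -0.01]
```

Release, rise, and move well clear to inspect.

Request:
jog_arm --deltas '[{"gripper": 0.3, "offset": [0, 0, 0], "rotation": [0, 0, 0]}, {"gripper": 0.45, "offset": [0, 0, 0], "rotation": [0, 0, 0]}, {"gripper": 0.45, "offset": [0, 0, 0], "rotation": [0, 0, 0]}, {"gripper": 0.45, "offset": [0, 0, -0.015], "rotation": [0, 0, 0]}, {"gripper": 0.45, "offset": [0, 0, -0.03], "rotation": [0, 0, 0]}, {"gripper": 0.45, "offset": [0, 0, -0.04], "rotation": [0, 0, 0]}, {"gripper": 0.45, "offset": [0, 0, -0.04], "rotation": [0, 0, 0]}, {"gripper": 0.45, "offset": [-0.02, 0, 0], "rotation": [0, 0, 0]}, {"gripper": 0.45, "offset": [-0.04, 0, 0], "rotation": [0, 0, 0]}, {"gripper": 0.45, "offset": [-0.04, 0, 0], "rotation": [0, 0, 0]}, {"gripper": 0.45, "offset": [-0.04, 0, 0], "rotation": [0, 0, 0]}, {"gripper": 0.45, "offset": [-0.04, 0, 0], "rotation": [0, 0, 0]}, {"gripper": 0.45, "offset": [-0.04, 0, 0], "rotation": [0, 0, 0]}, {"gripper": 0.45, "offset": [-0.04, 0, 0], "rotation": [0, 0, 0]}, {"gripper": 0.45, "offset": [-0.02, 0, 0], "rotation": [0, 0, 0]}, {"gripper": 0.45, "offset": [0, 0, 0], "rotation": [0, 0, 0]}, {"gripper": 0.45, "offset": [0, 0, 0], "rotation": [0, 0, 0]}]'

```text
clock: 60.55
position: [0.4085, -0.1239, 0.2048]
ee_rot: [0.727, 0.687, -0.001, -0.002]
ft_force: [-0.7, -0.1, 0.3]
grip_width: 0.456
grasp_force: 0.0
```

```bash
python3 - <<'E'
from h import *
plan()
b=imaging.camera("top");a=imaging.camera("scene")
print("yellow",rect("top",hsv(b,(20,120,90),(35,255,255),(290,150,360,245)),.034))
print("white",rect("top",hsv(b,(0,0,190),(180,40,255),(280,170,350,250)),.02))
print("tap",rect("top",hsv(b,(0,120,120),(8,255,255),(370,215,415,250)),.106,10),"handle",rect("top",hsv(b,(0,0,0),(180,255,60),(378,178,405,220)),.107,10))
print("cup",rect("top",hsv(b,(20,120,120),(35,255,255),(235,255,275,295)),.066))
print("bottle",rect("top",hsv(b,(0,60,20),(20,255,255),(280,110,312,145)),.1))
cv2.imwrite("pics/f.png",np.vstack([cv2.resize(b[150:260,230:430],(600,330),interpolation=cv2.INTER_CUBIC),cv2.resize(a[190:320,220:420],(600,260) if 0 else (415,270),interpolation=cv2.INTER_CUBIC).copy() if 0 else cv2.resize(a[190:310,210:478],(600,268),interpolation=cv2.INTER_CUBIC)]))
E
```

```text
at [ 0.4085 -0.1239  0.2048] phi -3.2 tilt 0.21 t 60.5 grip 0.456 F [-0.7 -0.1  0.3] gf 0.0
yellow [(494, 323, 61, 33, -1.1)]
white [(407, 309, 58, 35, 89.1), (497, 362, 159, 41, -4.4), (576, 295, 60, 32, 89.1)]
tap [(425, 154, 44, 16, 89.1)] handle [(504, 151, 45, 16, -2.5)]
cup [(332, 481, 59, 58, 89.1)]
bottle [(684, 371, 58, 43, 43.3)]
```

View pics/f.png

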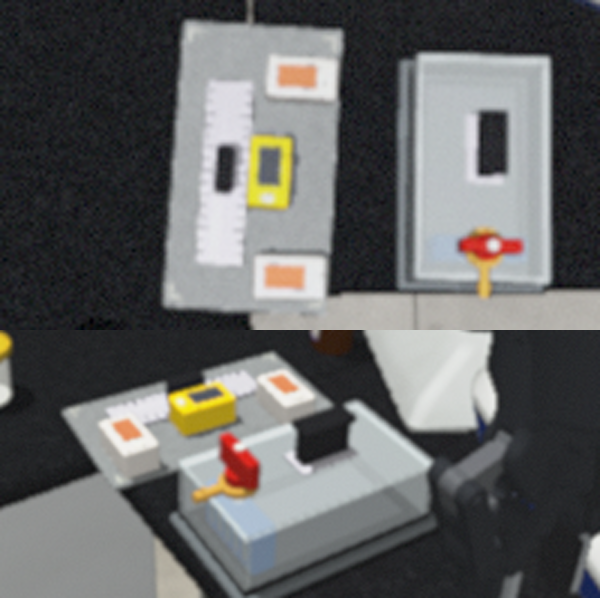

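The final view shows the lid seated and the tap bar across it, so shut. The straightedge is flush with the yellow block, and all blocks are upright on the board. I'll check the bottle, whose reading varied, and then hand in.

```bash
python3 - <<'E'
from h import *
b=imaging.camera("top");a=imaging.camera("scene")
for n,i0,i1,bx in(("top",cv2.imread("pics/top0.png"),b,(280,110,312,145)),("scene",cv2.imread("pics/scene0.png"),a,(340,160,375,205))):
    for i in(i0,i1):
        m=hsv(i,(0,90,30),(20,255,255),bx); print(n,np.argwhere(m).mean(0).round(1),m.sum())
E
```

```text
top [127.6 297.2] 203
top [127.5 297.2] 211
scene [184.4 359.5] 482
scene [184.4 359.5] 486
```

```bash
python3 -c "
from workcell import workorder
print(workorder.hand_in())"
```

```text
the job is handed in; nothing more can be done
None
```

I handed the job in at about 61 s: all three blocks stand upright on the board, the straightedge lies flush along the yellow block and past both its ends, the lid is home with the tap shut, and the bottle and cup are undisturbed (the hand-in returned no verdict).

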